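Stir the polishing beads and put the stirrer back

ROBOT

A 6-joint arm with a two-finger parallel gripper is mounted at the origin on the work surface. World frame = base frame: x ahead of the robot, y to its left, z up, the work surface at z = 0. Lengths are in mm, angles in degrees, forces in N, time in s.
With the tool pointing down it reaches from about 350 to 775 mm from the base axis. Payload 5.5 kg.
Tool frame: the origin (TCP) lies on the centre line of the jaws, within the pads' length; the fingertips stand tip_reach ahead of it and the grasp point (between the pads) lies 2 mm behind it (tip_reach is the distance from the TCP to the fingertips, in mm); z points along the fingers, y is the direction in which the jaws open and shut (so a half turn about z gives the same grasp; the last joint's range is limited). The gripper opens to 85 mm and grips with 20 to 120 N. Pads are 22 mm wide; open, the fingers measure 114 mm over their backs; the gripper's body (76 mm by 85 mm) begins 54 mm behind the grasp point. The pads swing forward as they close: fully open they stand 13 mm farther back than shut.
Start: joints at [61.158, 17.945, 2.641, 74.691, 0, 82.002], TCP at [204.627, 537.399, 248.323] pointing down, gripper open.
Joint ranges: [-158.12, 158.12], [-49.38, 96.58], [-58.88, 72.47], [-126.05, 133.96], [-84.25, 85.87], [-180, 180]. Speed limits (degrees/s): [147.25, 147.25, 180, 180, 180, 180].

INTERFACE

Orientations are given as [roll, pitch, yaw] about the fixed x, y, z axes, in that order (R = Rz(yaw) Ry(pitch) Rx(roll)).
In Python, from rig import read_state, grab_frame, sign_off, regions_of, spot_point, tip_reach gives the robot as it stands.
- The arm moves only by the tool apply_moves, never from a script. Its argument "increments" is a list of rows, each an object of numbers: "claw": the opening in per cent of the stroke, from 0 (shut) to 100 (fully open); "dx", "dy", "dz": the shift along the tool's x, y, z in m; "twist": the turn about the tool's z in degrees. In form: [{"claw": .., "dx": .., "dy": .., "dz": .., "twist": ..}, ...]. A call has exactly 5 rows; each row shifts and turns the commanded pose from where the row before left it, along the tool's axes as they then stand; what a row does not reach is not made up. A row lasts 1/8 s, in which the tool goes at most 62.5 mm and 10.7 degrees, less where a joint would pass 70% of its speed; a pose out of reach is approached as far as the arm can. A call with a gripper value outside its range is refused whole. The fingers move at their own pace and stop on an object; "grip_force" is the grip in N (left out, the last holds). Time passes only in rows, so rows that do not move let the fingers close, or fill a call up. It gives the time, the measured TCP pose, the force and the opening at its end, in the units of the state.
- read_state(): the state, without advancing time (a new reading comes with each control period).
- grab_frame(name): name is "scene" or "top" or "wrist"; returns a dict with "image" (480x640x3 uint8, blue, green, red), "camera_matrix" (3x3 intrinsics, pixels), "R" (3x3) and "t" (3): a world point X has camera coordinates R X + t. Camera axes: x right, y down, z forward; pixel columns grow to the right and rows downward; lengths in mm; the calibration is good to about 2 mm. A picture is of the moment at which its call begins. There is no depth.
- sign_off(): hands the job in, once; it reports no verdict.
Trained networks look in a picture, given as the dict that the camera call returned (one of the last four; its "shot" number tells which), for a name from the list of things; names that differ only in an ending like _2 or _b are one class to them, and where a whole thing is asked for, a point or a joint stands for the part that bears it (a point fixed in the world has none). Each returns a list of dicts, best first, with "score" (0 to 1); they miss things now and then, are a little off and sometimes report something else, mostly with a low value. They report only what shows in the picture. A call takes as long as a camera call.
- regions_of(picture, thing): "region" (480x640 bool, what is visible of it) and "box" ([left, top, width, height] in pixels, round what is visible of it).
- spot_point(picture, thing): "position" ([column, row] in pixels: a listed point, or the origin of a listed thing).
The state is a dict: "clock": time; "joint_positions": joint angles; "joint_velocities": joint speeds; "effort": joint torques, N m; "tcp_pos": TCP position; "ee_rot": TCP orientation; "contact_force": force on the tool from outside, world axes, zero at the start; "ft_torque": the same for the moment, N m; "finger_gap": finger opening in mm.
Only numpy, scipy, OpenCV 4.12 (cv2) and the standard library are available. Lean on these libraries where they do the work, as an engineer would, in place of code of your own. Each camera call takes 0.05 s, during which the arm holds its last target. There are 200 camera calls.

TASK

Take the T-shaped wooden stirrer from its leaning rest, put its rubber foot down among the beads in the polisher's bowl, and stir them round and round the bowl, so that every bead is pushed well away from where it lay. Keep all the beads in the bowl and leave the other things on the bench alone. Then lay the stirrer back in its rest as it was, foot on the ledge, and let go.

Things in the scene. Friction and masses are not known exactly. Their poses are not given: they have to be found in the camera images.
- polisher: Fixed bench polisher: a drum 200 mm wide with an open round bowl on top. Origin on the table under its axis. Bowl rim 145 mm up (outer radius 98 mm, wall 5 mm), flat floor 76 mm up with inner radius 87 mm. At the start the six beads stand spread round the bowl near its wall (about 56 mm from the axis) and the middle is free.
- rest: Fixed wooden rest, origin under its foot plate. A board leans 32 degrees from vertical, top towards its own -x (the robot). The stirrer lies on the face looking to its +x and up, foot on a ledge, between cheeks 40 mm apart, as high as the stirrer's foot is thick, that reach 90 mm up the slope from the ledge; the board reaches 110 mm. About 135 mm high.
- rest_seat (a point): Point on the rest's ledge where the middle of the stirrer's foot stands: rest frame (20, 0, 34) mm. The ledge is square to the board.
- rest_top (a point): Point in the air where the middle of the stirrer's flat grip is when it lies in the rest: 145 mm up the slope from rest_seat.
- stirrer: Loose T-shaped stirrer, 160 mm long, 90 g, in the rest. Origin at the middle of its foot (rubber end), z up the stem to the grip, x across the thickness, y across the width. Black rubber foot block 20 x 20 mm (z 0 to 60 mm), plywood stem 12 x 20 mm (to 130), crossbar grip 12 x 92 mm (130 to 160), sticking out above the board. Take it by the crossbar's two flat faces.
- stirrer_foot (a point): Middle of the rubber foot block's lower end (the stirrer's origin).
- stirrer_grip (a point): Middle of the crossbar, 145 mm from the foot.
- bead0_mid (a point): Centre of polishing bead 1 of 6: loose smooth, slippery barrel-shaped resin bead, 32 mm across and 26 mm high, 28 g, standing in the bowl at the start.
- bead1_mid (a point): Centre of polishing bead 2 of 6: loose smooth, slippery barrel-shaped resin bead, 32 mm across and 26 mm high, 28 g, standing in the bowl at the start.
- bead2_mid (a point): Centre of polishing bead 3 of 6: loose smooth, slippery barrel-shaped resin bead, 32 mm across and 26 mm high, 28 g, standing in the bowl at the start.
- bead3_mid (a point): Centre of polishing bead 4 of 6: loose smooth, slippery barrel-shaped resin bead, 32 mm across and 26 mm high, 28 g, standing in the bowl at the start.
- bead4_mid (a point): Centre of polishing bead 5 of 6: loose smooth, slippery barrel-shaped resin bead, 32 mm across and 26 mm high, 28 g, standing in the bowl at the start.
- bead5_mid (a point): Centre of polishing bead 6 of 6: loose smooth, slippery barrel-shaped resin bead, 32 mm across and 26 mm high, 28 g, standing in the bowl at the start.
- squeeze_bottle: White squeeze bottle, 50 mm across, 150 mm high, standing; bystander. Origin at the middle of its underside.
- charcoal: Dark charcoal block 75 x 50 x 30 mm; bystander. Origin at the middle of its underside.
- firebrick: Pale firebrick 110 x 60 x 32 mm; bystander. Origin at the middle of its underside.
- tub: Lidded clear tub 126 x 100 x 57 mm; bystander. Origin at the middle of its underside.
- brush: Hand brush 170 mm long, lying; bystander.

How it is judged:
By the outcome, as a careful person would: the job done as asked, in the order asked, and still so for the second after the job is handed in, with the robot touching nothing.
It also fails if it takes over 72 s, if anything falls off the work surface, if the arm or the gripper's body presses on something with over 40 N, if the wrist force passes 120 N, or if a joint passes its speed limit or range.

## Working session

There is one attempt and no reset: what is moved stays moved. The work goes in short steps, Python scripts to look and compute and a tool call to move; the robot and the scene stay as the last step left them, time stands still between calls to the robot, and variables do not carry over. Pictures are saved under pics/ and viewed, about 8 in all and at most 12, crops included, and the job is handed in when it is done.

Besides the shell and the picture viewer there is one more tool, called after ">>>" by a JSON object that holds its "fn" and its "kwargs". apply_moves: Moves the arm, as the interface text tells. Its arguments: {"type":"object","properties":{"increments":{"type":"array"},"grip_force":{"type":"number"}},"required":["increments"]}

```bash
ls; mkdir -p pics; cat > h.py <<'E'
import numpy as np, cv2
from scipy.spatial.transform import Rotation as Ro
from rig import *
def ray(p,px):
    K,R,t=[np.array(p[k],float) for k in("camera_matrix","R","t")]
    d=R.T@np.linalg.inv(K)@np.array([px[0],px[1],1.]); return -R.T@t.ravel(), d/np.linalg.norm(d)
def onz(p,px,z):
    c,d=ray(p,px); return c+d*(z-c[2])/d[2]
def tri(obs):
    A=np.zeros((3,3));b=np.zeros(3)
    for p,px in obs:
        c,d=ray(p,px);M=np.eye(3)-np.outer(d,d);A+=M;b+=M@c
    X=np.linalg.solve(A,b)
    return X,[np.linalg.norm((np.eye(3)-np.outer(d,d))@(X-c)) for c,d in [ray(*o) for o in obs]]
def proj(p,X):
    K,R,t=[np.array(p[k],float) for k in("camera_matrix","R","t")]
    u=K@(R@np.array(X,float)+t.ravel()); return u[:2]/u[2]
E
python3 - <<'E'
from h import *
print(read_state(),tip_reach)
s=grab_frame("scene");t=grab_frame("top")
cv2.imwrite("pics/s.png",s["image"]);cv2.imwrite("pics/t.png",t["image"])
for n in["polisher","rest","rest_seat","rest_top","stirrer_foot","stirrer_grip"]:
    a=spot_point(s,n)[:1];b=spot_point(t,n)[:1]
    print(n,a,b)
    if a and b: print(tri([(s,a[0]["position"]),(t,b[0]["position"])]))
for i in range(6):
    b=spot_point(t,f"bead{i}_mid"); print([(np.round(onz(t,x["position"],89),0)[:2],round(x["score"],2)) for x in b])
E
```

```text
pics
{'clock': 0.0, 'joint_positions': array([ 6.11587555e+01,  1.79908771e+01,  2.57479728e+00,  7.46912879e+01,
       -1.96636217e-03,  8.19998257e+01]), 'joint_velocities': array([-0.0438606 ,  0.01205844,  0.03611817,  0.10804083, -0.03596361,
        0.01686623]), 'effort': array([-9.92809146e-04, -4.80632758e+01,  2.98532152e+01,  1.95455714e-02,
       -2.79577289e-04,  5.45608444e-06]), 'tcp_pos': array([204.35996056, 536.91907118, 247.39258812]), 'ee_rot': array([-1.79893404e+02, -1.29957906e-02,  1.59158920e+02]), 'contact_force': array([0.57481308, 1.09043299, 0.42996111]), 'ft_torque': array([-0.04381522, -0.00116223,  0.02135983]), 'finger_gap': 85.62627382259066} 17.0
polisher [{'position': [405.9, 250.3], 'score': 0.83}] [{'position': [233.4, 268.3], 'score': 0.7}]
(array([530.16641826, 217.05649466,  -7.34627729]), [np.float64(6.857567857859368), np.float64(6.857567857859416)])
rest [{'position': [259.8, 258.0], 'score': 0.69}] [{'position': [397.4, 243.1], 'score': 0.73}]
(array([ 584.10215236, -215.49004932,    0.6388428 ]), [np.float64(5.029665059505137), np.float
[... 399 characters left out ...]
), [np.float64(11.686362909830928), np.float64(11.686362909830969)])
stirrer_foot [{'position': [252.3, 255.9], 'score': 0.75}] [{'position': [397.2, 233.1], 'score': 0.84}]
(array([ 606.20014159, -221.68922198,   30.65989789]), [np.float64(5.749469964182593), np.float64(5.749469964182524)])
stirrer_grip [{'position': [261.1, 206.1], 'score': 0.91}] [{'position': [405.0, 259.9], 'score': 0.75}]
(array([ 523.72075263, -204.62360031,  152.78822287]), [np.float64(2.4669336751317354), np.float64(2.4669336751317728)])
[(array([505., 262.]), 0.65)]
[(array([473., 226.]), 0.48)]
[(array([495., 185.]), 0.58)]
[(array([540., 155.]), 0.53)]
[]
[(array([565., 265.]), 0.62), (array([417.,   1.]), 0.28)]
```

View pics/t.png

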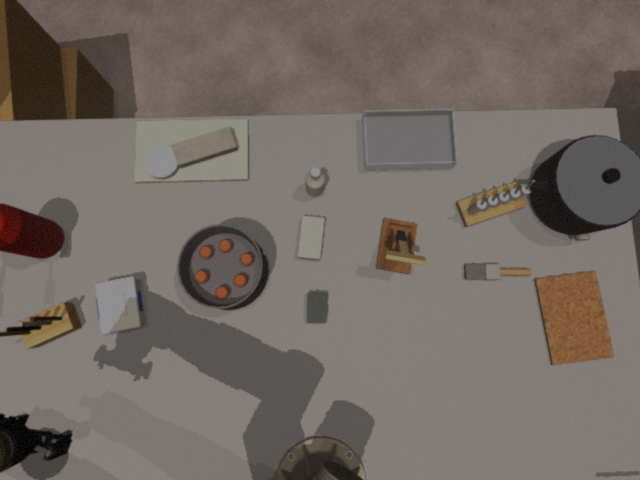

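View pics/s.png

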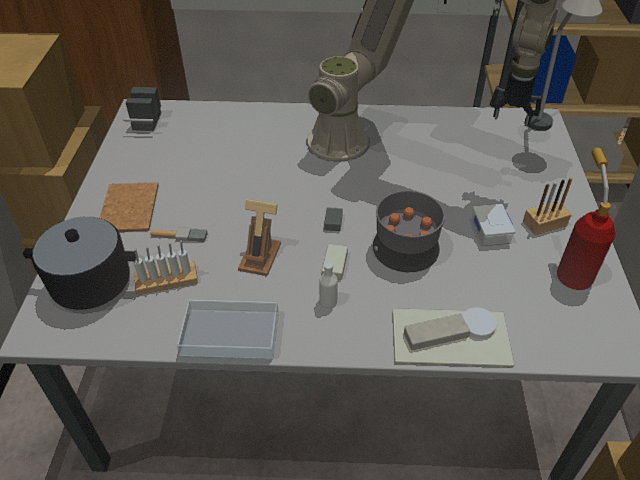

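```bash
cat >> h.py <<'E'
import json
def plan(wps,claw=None):
    """wps: (x,y,z,yaw,nrows,claw); prints rounded rows from present pose"""
    s=read_state();p=np.array(s["tcp_pos"]);yaw=s["ee_rot"][2];rows=[]
    for x,y,z,yw,n,cl in wps:
        for k in range(n):
            f=n-k;R=Ro.from_euler("xyz",[180,0,yaw],degrees=True).as_matrix()
            dy=(yw-yaw+180)%360-180
            d=np.round((R.T@(np.array([x,y,z])-p))/f).astype(int); tw=round(-dy/f,1)
            p=p+R@d;yaw-=tw
            rows.append(dict(claw=cl,dx=d[0]/1000,dy=d[1]/1000,dz=d[2]/1000,twist=tw))
    while len(rows)%5: rows.append(dict(claw=cl,dx=0,dy=0,dz=0,twist=0))
    for i in range(0,len(rows),5): print(json.dumps(rows[i:i+5],separators=(",",":")))
    print("end",p,yaw)
E
python3 -c "
from h import *
plan([(520,-205,320,81,20,100)])"
```

```text
[{"claw":100,"dx":-0.028,"dy":-0.029,"dz":-0.004,"twist":3.9},{"claw":100,"dx":-0.03,"dy":-0.027,"dz":-0.004,"twist":3.9},{"claw":100,"dx":-0.032,"dy":-0.025,"dz":-0.004,"twist":3.9},{"claw":100,"dx":-0.033,"dy":-0.023,"dz":-0.004,"twist":3.9},{"claw":100,"dx":-0.035,"dy":-0.021,"dz":-0.003,"twist":3.9}]
[{"claw":100,"dx":-0.036,"dy":-0.018,"dz":-0.004,"twist":3.9},{"claw":100,"dx":-0.037,"dy":-0.016,"dz":-0.003,"twist":3.9},{"claw":100,"dx":-0.038,"dy":-0.013,"dz":-0.004,"twist":3.9},{"claw":100,"dx":-0.039,"dy":-0.01,"dz":-0.003,"twist":3.9},{"claw":100,"dx":-0.04,"dy":-0.008,"dz":-0.004,"twist":3.9}]
[{"claw":100,"dx":-0.04,"dy":-0.005,"dz":-0.003,"twist":3.9},{"claw":100,"dx":-0.04,"dy":-0.002,"dz":-0.004,"twist":3.9},{"claw":100,"dx":-0.04,"dy":0.0,"dz":-0.003,"twist":3.9},{"claw":100,"dx":-0.04,"dy":0.003,"dz":-0.004,"twist":3.9},{"claw":100,"dx":-0.04,"dy":0.006,"dz":-0.003,"twist":3.9}]
[{"claw":100,"dx":-0.039,"dy":0.009,"dz":-0.004,"twist":3.9},{"claw":100,"dx":-0.039,"dy":0.011,"dz":-0.003,"twist":3.9},{"claw":100,"dx":-0.038,"dy":0.014,"dz":-0.004,"twist":4.0},{"claw":100,"dx":-0.037,"dy":0.017,"dz":-0.003,"twist":3.9},{"claw":100,"dx":-0.035,"dy":0.019,"dz":-0.004,"twist":4.0}]
end [ 520.14129718 -204.91224509  320.31936949] 80.9566541624178
```

>>> {"fn": "apply_moves", "kwargs": {"increments": [{"claw": 100,"dx": -0.028,"dy": -0.029,"dz": -0.004,"twist": 3.9},{"claw": 100,"dx": -0.03,"dy": -0.027,"dz": -0.004,"twist": 3.9},{"claw": 100,"dx": -0.032,"dy": -0.025,"dz": -0.004,"twist": 3.9},{"claw": 100,"dx": -0.033,"dy": -0.023,"dz": -0.004,"twist": 3.9},{"claw": 100,"dx": -0.035,"dy": -0.021,"dz": -0.003,"twist": 3.9}]}}

```text
clock: 1.62
tcp_pos: [284.1, 350.1, 267.6]
ee_rot: [180.0, 0.0, 139.5]
contact_force: [0.6, -0.4, -0.4]
finger_gap: 85.4
```

>>> {"fn": "apply_moves", "kwargs": {"increments": [{"claw": 100,"dx": -0.036,"dy": -0.018,"dz": -0.004,"twist": 3.9},{"claw": 100,"dx": -0.037,"dy": -0.016,"dz": -0.003,"twist": 3.9},{"claw": 100,"dx": -0.038,"dy": -0.013,"dz": -0.004,"twist": 3.9},{"claw": 100,"dx": -0.039,"dy": -0.01,"dz": -0.003,"twist": 3.9},{"claw": 100,"dx": -0.04,"dy": -0.008,"dz": -0.004,"twist": 3.9}]}}

```text
clock: 2.25
tcp_pos: [362.7, 164.1, 285.6]
ee_rot: [180.0, 0.0, 120.0]
contact_force: [-0.1, 0.0, -1.8]
finger_gap: 85.2
```

>>> {"fn": "apply_moves", "kwargs": {"increments": [{"claw": 100,"dx": -0.04,"dy": -0.005,"dz": -0.003,"twist": 3.9},{"claw": 100,"dx": -0.04,"dy": -0.002,"dz": -0.004,"twist": 3.9},{"claw": 100,"dx": -0.04,"dy": 0.0,"dz": -0.003,"twist": 3.9},{"claw": 100,"dx": -0.04,"dy": 0.003,"dz": -0.004,"twist": 3.9},{"claw": 100,"dx": -0.04,"dy": 0.006,"dz": -0.003,"twist": 3.9}]}}

```text
clock: 2.88
tcp_pos: [441.0, -21.0, 302.7]
ee_rot: [180.0, 0.0, 100.5]
contact_force: [-0.0, -0.4, 0.1]
finger_gap: 85.6
```

>>> {"fn": "apply_moves", "kwargs": {"increments": [{"claw": 100,"dx": -0.039,"dy": 0.009,"dz": -0.004,"twist": 3.9},{"claw": 100,"dx": -0.039,"dy": 0.011,"dz": -0.003,"twist": 3.9},{"claw": 100,"dx": -0.038,"dy": 0.014,"dz": -0.004,"twist": 4.0},{"claw": 100,"dx": -0.037,"dy": 0.017,"dz": -0.003,"twist": 3.9},{"claw": 100,"dx": -0.035,"dy": 0.019,"dz": -0.004,"twist": 4.0}]}}

```text
clock: 3.5
tcp_pos: [520.5, -206.3, 320.4]
ee_rot: [180.0, -0.0, 80.8]
contact_force: [-0.3, 0.1, 0.1]
finger_gap: 85.3
```

```bash
python3 - <<'E'
from h import *
s=read_state();print(s["clock"],s["tcp_pos"],s["ee_rot"],s["joint_positions"])
w=grab_frame("wrist");t=grab_frame("top");sc=grab_frame("scene")
cv2.imwrite("pics/w1.png",w["image"])
print("cam",ray(w,(320,240)))
for n in["rest_seat","rest_top","stirrer_foot","stirrer_grip"]:
    o=[]
    for p in(w,t,sc):
        a=spot_point(p,n)[:1]
        if a:o.append((p,a[0]["position"]));print(n,a[0])
    if len(o)>1: print(tri(o))
for n in["stirrer"]:
  a=regions_of(w,n)
  if a: print(a[0]["box"],a[0]["score"])
E
```

```text
3.5 [ 520.52410117 -206.26747497  320.37244577] [ 1.79986481e+02 -7.23217385e-03  8.08104537e+01] [-2.98374143e+01  1.57784772e+01  9.69780586e+00  8.39092281e+01
  1.15347720e-02  6.93521339e+01]
cam (array([ 532.04199333, -135.48140626,  445.17195104]), array([-0.04028521, -0.25901692, -0.9650323 ]))
rest_seat {'position': [398.4, 208.9], 'score': 0.59}
rest_seat {'position': [397.0, 235.0], 'score': 0.95}
rest_seat {'position': [252.1, 257.4], 'score': 0.84}
(array([ 605.67261976, -223.77213316,   24.10345186]), [np.float64(4.058665688443008), np.float64(8.07467672662611), np.float64(4.8429825369264154)])
rest_top {'position': [404.0, 252.1], 'score': 0.76}
rest_top {'position': [262.0, 206.4], 'score': 0.8}
(array([ 540.05319422, -199.83750409,  166.83473181]), [np.float64(3.1304668608452695), np.float64(3.1304668608452157)])
stirrer_foot {'position': [394.1, 206.3], 'score': 0.68}
stirrer_foot {'position': [397.0, 234.4], 'score': 0.64}
stirrer_foot {'position': [255.3, 253.1], 'score': 0.7}
(array([ 601.64594803, -217.24138992,   38.85587619]), [np.float64(2.2441955106481903), np.float64(3.599375528834315), np.float64(1.35741528358842)])
stirrer_grip {'position': [330.9, 230.2], 'score': 0.67}
stirrer_grip {'position': [403.7, 254.9], 'score': 0.71}
stirrer_grip {'position': [258.0, 205.2], 'score': 0.72}
(array([ 532.18521927, -205.62050571,  162.86803085]), [np.float64(2.4112785010203344), np.float64(3.4650981844460578), np.float64(3.6071241721420324)])
[315.4, 171.4, 90.5, 117.2] 0.91
```

View pics/w1.png

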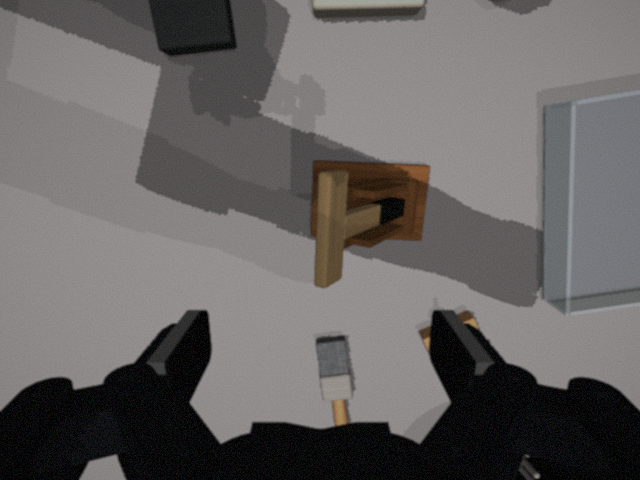

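```bash
python3 - <<'E'
from h import *
w=grab_frame("wrist");t=grab_frame("top");sc=grab_frame("scene")
for nm,a,b in[("plate",(314,160),(429,166)),("bar",(334.5,172),(321.5,286)),("barL",(319,172),(316,285))]:
    z=10 if nm=="plate" else 170
    A=onz(w,a,z);B=onz(w,b,z);d=B-A;print(nm,A,B,np.linalg.norm(d),np.degrees(np.arctan2(d[1],d[0])))
for n,z in[("stirrer_grip",157),("rest_top",157),("rest_seat",34),("stirrer_foot",34)]:
    for p in(w,t,sc):
        for a in spot_point(p,n)[:1]: print(n,p["shot"],onz(p,a["position"],z),a["score"])
# polisher
for p in(t,sc):
    for a in spot_point(p,"polisher")[:1]: print("pol",onz(p,a["position"],0))
r=[(233,268)]
# beads by colour
hsv=cv2.cvtColor(t["image"],cv2.COLOR_BGR2HSV);m=cv2.inRange(hsv,(0,120,80),(15,255,255));m[:220]=0;m[310:]=0;m[:,:185]=0;m[:,265:]=0
n,l,st,c=cv2.connectedComponentsWithStats(m)
P=[onz(t,c[i],95)[:2] for i in range(1,n) if st[i,4]>30];print(np.round(P),np.mean(P,0))
E
```

```text
plate [ 521.58050589 -156.30876005   10.        ] [ 650.71656721 -183.5191315    10.        ] 131.97168881513005 -11.898782909942074
bar [ 538.5771414  -158.80296587  170.        ] [ 515.41228986 -245.44610195  170.        ] 89.68636115240027 -104.96846312136536
barL [ 527.43245506 -157.04013091  170.        ] [ 511.22653295 -243.91753365  170.        ] 88.37598665825229 -100.56638996331284
stirrer_grip 6 [ 528.90498077 -208.91061455  157.        ] 0.72
stirrer_grip 7 [ 535.56505986 -203.77517024  157.        ] 0.61
stirrer_grip 8 [ 537.30472021 -202.29685978  157.        ] 0.9
rest_top 8 [ 520.87835924 -191.89910252  157.        ] 0.8
rest_seat 6 [ 608.32428856 -222.00525976   34.        ] 0.94
rest_seat 7 [ 604.17549494 -213.84745161   34.        ] 0.62
rest_seat 8 [ 614.5506513  -224.09186001   34.        ] 0.59
stirrer_foot 6 [ 606.03799084 -219.01589789   34.        ] 0.78
stirrer_foot 7 [ 598.79052258 -211.24003556   34.        ] 0.87
stirrer_foot 8 [ 602.5753549 -221.2091341   34.       ] 0.67
pol [520.94538319 209.98619172   0.        ]
pol [541.27350321 216.70127506   0.        ]
[[576. 213.]
 [562. 260.]
 [543. 163.]
 [504. 271.]
 [493. 178.]
 [465. 221.]] [523.74669517 217.59299141]
```

```bash
python3 -c "
from h import *
plan([(530,-204.5,230,78,4,58),(530,-204.5,168,78,6,58)])"
```

```text
[{"claw":58,"dx":0.0,"dy":0.002,"dz":0.023,"twist":0.7},{"claw":58,"dx":0.001,"dy":0.003,"dz":0.022,"twist":0.8},{"claw":58,"dx":0.001,"dy":0.002,"dz":0.023,"twist":0.7},{"claw":58,"dx":0.0,"dy":0.003,"dz":0.022,"twist":0.8},{"claw":58,"dx":0.0,"dy":0.0,"dz":0.01,"twist":-0.0}]
[{"claw":58,"dx":0.0,"dy":0.0,"dz":0.01,"twist":-0.0},{"claw":58,"dx":0.0,"dy":0.0,"dz":0.011,"twist":-0.0},{"claw":58,"dx":0.0,"dy":0.0,"dz":0.01,"twist":-0.0},{"claw":58,"dx":0.0,"dy":0.0,"dz":0.011,"twist":-0.0},{"claw":58,"dx":0.0,"dy":0.0,"dz":0.01,"twist":-0.0}]
end [ 530.31153009 -204.70446533  168.27649401] 77.95935008830097
```

>>> {"fn": "apply_moves", "kwargs": {"increments": [{"claw": 58,"dx": 0,"dy": 0.002,"dz": 0.023,"twist": 0.7},{"claw": 58,"dx": 0.001,"dy": 0.003,"dz": 0.022,"twist": 0.8},{"claw": 58,"dx": 0.001,"dy": 0.002,"dz": 0.023,"twist": 0.7},{"claw": 58,"dx": 0,"dy": 0.003,"dz": 0.022,"twist": 0.8},{"claw": 58,"dx": 0,"dy": 0,"dz": 0.02,"twist": 0}], "grip_force": 30}}

```text
clock: 5.78
tcp_pos: [530.4, -204.7, 209.4]
ee_rot: [-180.0, -0.0, 78.0]
contact_force: [-1.2, -0.4, 0.8]
finger_gap: 49.7
```

```bash
python3 - <<'E'
from h import *
s=read_state();print(s["clock"],s["tcp_pos"],s["ee_rot"],s["finger_gap"])
w=grab_frame("wrist");im=w["image"].copy();p=s["tcp_pos"]
e=np.array([np.cos(np.radians(-12)),np.sin(np.radians(-12)),0]);f=np.array([-e[1],e[0],0])
g=np.array([530,-204.5,157]);u=-.53*e+np.array([0,0,.848]);n=.848*e+np.array([0,0,.53])
for a in(-1,1):
  for b in(-1,1):
    q=[tuple(int(v) for v in proj(w,g+15*a*u+6*b*n+46*c*f)) for c in(-1,1)];cv2.line(im,q[0],q[1],(0,255,0),1)
cv2.imwrite("pics/w2.png",im)
E
```

```text
5.775 [ 530.37877385 -204.68502949  209.39679225] [-1.79989749e+02 -9.27191652e-03  7.79569327e+01] 49.67217350068072
```

View pics/w2.png

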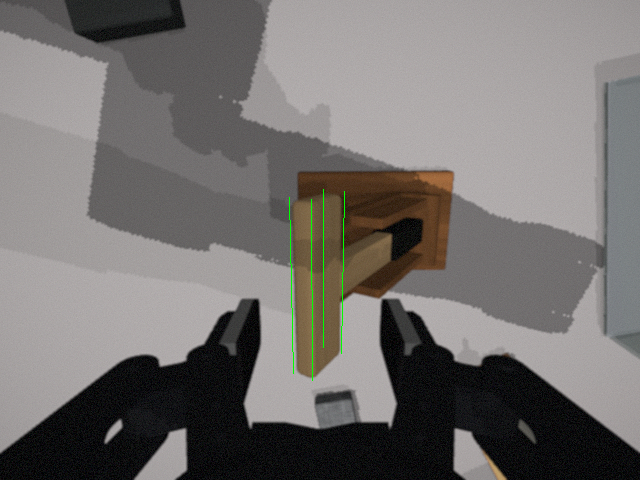

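>>> {"fn": "apply_moves", "kwargs": {"increments": [{"claw": 58,"dx": 0,"dy": 0,"dz": 0.014,"twist": 0},{"claw": 58,"dx": 0,"dy": 0,"dz": 0.014,"twist": 0},{"claw": 58,"dx": 0,"dy": 0,"dz": 0.013,"twist": 0},{"claw": 44,"dx": 0,"dy": 0,"dz": 0,"twist": 0},{"claw": 40,"dx": 0,"dy": 0,"dz": 0,"twist": 0}]}}

```text
clock: 6.45
tcp_pos: [530.5, -204.8, 169.6]
ee_rot: [180.0, 0.0, 78.0]
contact_force: [0.6, 1.3, 0.4]
finger_gap: 33.9
```

>>> {"fn": "apply_moves", "kwargs": {"increments": [{"claw": 40,"dx": 0,"dy": 0.004,"dz": -0.001,"twist": 0},{"claw": 38,"dx": 0,"dy": 0.004,"dz": -0.001,"twist": 0},{"claw": 38,"dx": 0,"dy": 0.004,"dz": -0.002,"twist": 0},{"claw": 37,"dx": 0,"dy": 0.004,"dz": -0.002,"twist": 0},{"claw": 36,"dx": 0,"dy": 0.004,"dz": -0.001,"twist": 0}]}}

```text
clock: 7.08
tcp_pos: [550.3, -209.0, 176.5]
ee_rot: [180.0, -0.0, 78.0]
contact_force: [-1.3, 0.8, 0.4]
finger_gap: 30.9
```

>>> {"fn": "apply_moves", "kwargs": {"increments": [{"claw": 35,"dx": 0,"dy": 0.004,"dz": -0.001,"twist": 0},{"claw": 34,"dx": 0,"dy": 0.004,"dz": -0.001,"twist": 0},{"claw": 33,"dx": 0,"dy": 0.004,"dz": -0.001,"twist": 0},{"claw": 32,"dx": 0,"dy": 0.004,"dz": -0.001,"twist": 0},{"claw": 31,"dx": 0,"dy": 0.004,"dz": -0.001,"twist": 0}]}}

```text
clock: 7.7
tcp_pos: [569.7, -213.1, 181.3]
ee_rot: [180.0, -0.0, 78.0]
contact_force: [-0.3, 0.0, 0.7]
finger_gap: 26.6
```

```bash
python3 - <<'E'
from h import *
s=read_state();print(s["clock"],s["tcp_pos"],s["contact_force"],s["finger_gap"])
w=grab_frame("wrist");cv2.imwrite("pics/w3.png",w["image"])
E
```

```text
7.7 [ 569.71303723 -213.13576717  181.30921409] [-0.29571906  0.011321    0.68552049] 26.58523124871436
```

View pics/w3.png

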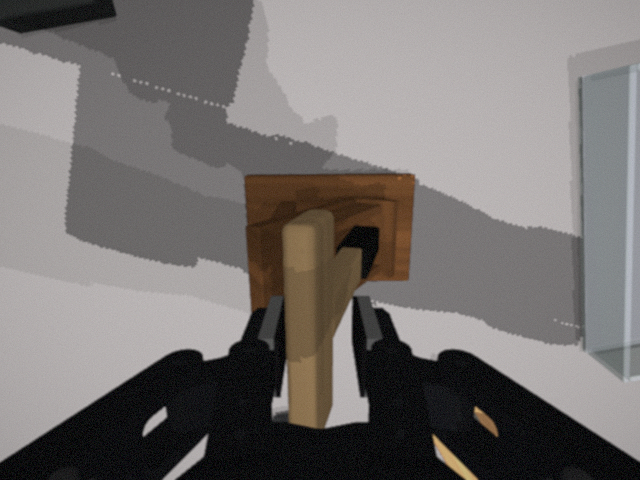

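>>> {"fn": "apply_moves", "kwargs": {"increments": [{"claw": 29,"dx": 0,"dy": 0.004,"dz": -0.001,"twist": 0},{"claw": 28,"dx": 0,"dy": 0.004,"dz": -0.001,"twist": 0},{"claw": 27,"dx": 0,"dy": 0.004,"dz": -0.001,"twist": 0},{"claw": 25,"dx": 0,"dy": 0.004,"dz": 0,"twist": 0},{"claw": 24,"dx": 0,"dy": 0.004,"dz": 0,"twist": 0}]}}

```text
clock: 8.38
tcp_pos: [589.3, -217.3, 184.3]
ee_rot: [180.0, -0.0, 78.0]
contact_force: [0.4, 0.9, -0.3]
finger_gap: 20.2
```

>>> {"fn": "apply_moves", "kwargs": {"increments": [{"claw": 22,"dx": 0,"dy": 0.004,"dz": 0,"twist": 0},{"claw": 20,"dx": 0,"dy": 0.004,"dz": 0,"twist": 0},{"claw": 18,"dx": 0,"dy": 0.003,"dz": 0,"twist": 0},{"claw": 5,"dx": 0,"dy": 0.002,"dz": 0,"twist": 0},{"claw": 0,"dx": 0,"dy": 0,"dz": 0,"twist": 0}]}}

```text
clock: 9.0
tcp_pos: [601.3, -219.8, 184.2]
ee_rot: [-179.9, -0.0, 78.0]
contact_force: [-1.9, 0.2, 1.7]
finger_gap: 11.6
```

>>> {"fn": "apply_moves", "kwargs": {"increments": [{"claw": 0,"dx": 0,"dy": 0,"dz": 0,"twist": 0},{"claw": 0,"dx": 0,"dy": 0,"dz": 0,"twist": 0},{"claw": 0,"dx": 0,"dy": 0,"dz": 0,"twist": 0},{"claw": 0,"dx": 0,"dy": 0,"dz": 0,"twist": 0},{"claw": 0,"dx": 0,"dy": 0,"dz": 0,"twist": 0}], "grip_force": 60}}

```text
clock: 9.62
tcp_pos: [601.4, -219.9, 184.2]
ee_rot: [-180.0, -0.0, 78.0]
contact_force: [-3.4, 0.7, 2.3]
finger_gap: 11.2
```

```bash
python3 - <<'E'
from h import *
s=read_state();print(s["clock"],s["tcp_pos"],s["contact_force"],s["finger_gap"])
w=grab_frame("wrist");sc=grab_frame("scene")
for n in["stirrer_foot","stirrer_grip"]:
    o=[(p,a["position"]) for p in(w,sc) for a in spot_point(p,n)[:1]]
    if len(o)>1: print(n,tri(o))
c=proj(sc,[605,-218,100]);x,y=int(c[0])-60,int(c[1])-60
a=cv2.resize(sc["image"][y:y+120,x:x+120],(480,480),interpolation=3)
cv2.imwrite("pics/c4.png",np.hstack([a,w["image"][:480,160:480]]))
E
```

```text
9.625 [ 601.44319975 -219.88009238  184.24087183] [-3.38874091  0.6877571   2.26724828] 11.238727517659028
stirrer_grip (array([ 608.80524242, -236.49339563,   70.57581964]), [np.float64(45.105978076148304), np.float64(45.105978076148176)])
```

View pics/c4.png

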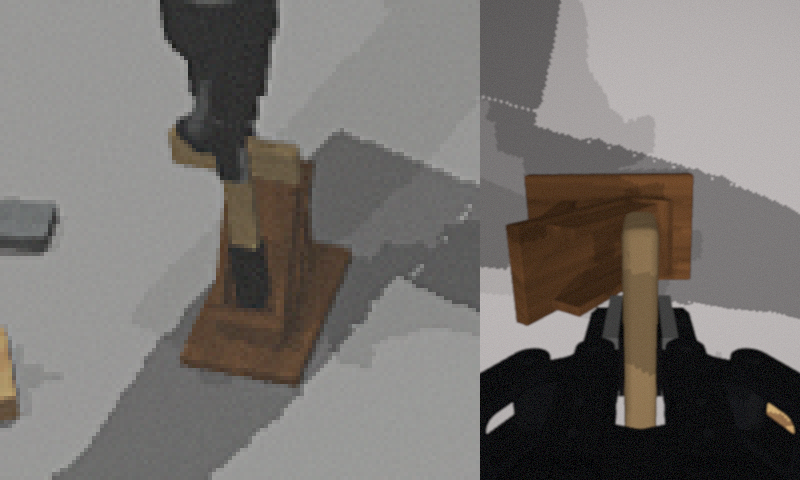

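```bash
python3 -c "
from h import *
plan([(601.5,-220,330,78,6,0),(524,217.5,330,78,14,0)])"
```

```text
[{"claw":0,"dx":0.0,"dy":0.0,"dz":-0.024,"twist":-0.0},{"claw":0,"dx":0.0,"dy":0.0,"dz":-0.024,"twist":-0.0},{"claw":0,"dx":0.0,"dy":0.0,"dz":-0.024,"twist":-0.0},{"claw":0,"dx":0.0,"dy":0.0,"dz":-0.025,"twist":-0.0},{"claw":0,"dx":0.0,"dy":0.0,"dz":-0.024,"twist":-0.0}]
[{"claw":0,"dx":0.0,"dy":0.0,"dz":-0.025,"twist":-0.0},{"claw":0,"dx":0.029,"dy":-0.012,"dz":0.0,"twist":-0.0},{"claw":0,"dx":0.029,"dy":-0.012,"dz":0.0,"twist":-0.0},{"claw":0,"dx":0.029,"dy":-0.012,"dz":0.0,"twist":-0.0},{"claw":0,"dx":0.03,"dy":-0.012,"dz":0.0,"twist":-0.0}]
[{"claw":0,"dx":0.029,"dy":-0.012,"dz":0.0,"twist":-0.0},{"claw":0,"dx":0.03,"dy":-0.012,"dz":0.0,"twist":-0.0},{"claw":0,"dx":0.029,"dy":-0.012,"dz":0.0,"twist":-0.0},{"claw":0,"dx":0.03,"dy":-0.012,"dz":0.0,"twist":-0.0},{"claw":0,"dx":0.029,"dy":-0.012,"dz":0.0,"twist":-0.0}]
[{"claw":0,"dx":0.03,"dy":-0.012,"dz":0.0,"twist":-0.0},{"claw":0,"dx":0.029,"dy":-0.012,"dz":0.0,"twist":-0.0},{"claw":0,"dx":0.03,"dy":-0.012,"dz":0.0,"twist":-0.0},{"claw":0,"dx":0.029,"dy":-0.012,"dz":0.0,"twist":-0.0},{"claw":0,"dx":0.03,"dy":-0.011,"dz":0.0,"twist":-0.0}]
end [524.20334514 217.89209674 330.23809871] 77.95629768890696
```

>>> {"fn": "apply_moves", "kwargs": {"increments": [{"claw": 0,"dx": 0,"dy": 0,"dz": -0.024,"twist": 0},{"claw": 0,"dx": 0,"dy": 0,"dz": -0.024,"twist": 0},{"claw": 0,"dx": 0,"dy": 0,"dz": -0.024,"twist": 0},{"claw": 0,"dx": 0,"dy": 0,"dz": -0.025,"twist": 0},{"claw": 0,"dx": 0,"dy": 0,"dz": -0.024,"twist": 0}]}}

```text
clock: 10.55
tcp_pos: [602.9, -220.3, 306.1]
ee_rot: [179.8, -0.0, 78.0]
contact_force: [0.3, 0.4, -1.0]
finger_gap: 11.2
```

>>> {"fn": "apply_moves", "kwargs": {"increments": [{"claw": 0,"dx": 0,"dy": 0,"dz": -0.025,"twist": 0},{"claw": 0,"dx": 0.029,"dy": -0.012,"dz": 0,"twist": 0},{"claw": 0,"dx": 0.029,"dy": -0.012,"dz": 0,"twist": 0},{"claw": 0,"dx": 0.029,"dy": -0.012,"dz": 0,"twist": 0},{"claw": 0,"dx": 0.03,"dy": -0.012,"dz": 0,"twist": 0}]}}

```text
clock: 11.18
tcp_pos: [580.2, -94.7, 330.3]
ee_rot: [179.8, -0.0, 77.9]
contact_force: [0.8, -0.2, -1.5]
finger_gap: 11.0
```

>>> {"fn": "apply_moves", "kwargs": {"increments": [{"claw": 0,"dx": 0.029,"dy": -0.012,"dz": 0,"twist": 0},{"claw": 0,"dx": 0.03,"dy": -0.012,"dz": 0,"twist": 0},{"claw": 0,"dx": 0.029,"dy": -0.012,"dz": 0,"twist": 0},{"claw": 0,"dx": 0.03,"dy": -0.012,"dz": 0,"twist": 0},{"claw": 0,"dx": 0.029,"dy": -0.012,"dz": 0,"twist": 0}]}}

```text
clock: 11.8
tcp_pos: [552.2, 62.1, 330.4]
ee_rot: [179.9, -0.1, 78.0]
contact_force: [0.7, 1.2, -1.7]
finger_gap: 11.0
```

>>> {"fn": "apply_moves", "kwargs": {"increments": [{"claw": 0,"dx": 0.03,"dy": -0.012,"dz": 0,"twist": 0},{"claw": 0,"dx": 0.029,"dy": -0.012,"dz": 0,"twist": 0},{"claw": 0,"dx": 0.03,"dy": -0.012,"dz": 0,"twist": 0},{"claw": 0,"dx": 0.029,"dy": -0.012,"dz": 0,"twist": 0},{"claw": 0,"dx": 0.03,"dy": -0.011,"dz": 0,"twist": 0}]}}

```text
clock: 12.42
tcp_pos: [525.2, 219.4, 330.5]
ee_rot: [179.9, -0.1, 78.0]
contact_force: [0.7, 0.9, -1.4]
finger_gap: 11.0
```

```bash
python3 - <<'E'
from h import *
s=read_state();print(s["clock"],s["tcp_pos"],s["contact_force"],s["finger_gap"],s["joint_positions"])
w=grab_frame("wrist");sc=grab_frame("scene")
for n in["stirrer_foot","stirrer_grip"]:
    for p in (w,sc):print(n,[(a["position"],a["score"]) for a in spot_point(p,n)[:1]], proj(p,s["tcp_pos"]+[0,0,-145 if "foot" in n else 0]))
c=proj(sc,[524,218,180]);x,y=int(c[0])-60,int(c[1])-60
a=cv2.resize(sc["image"][y:y+120,x:x+120],(480,480),interpolation=3)
cv2.imwrite("pics/c5.png",np.hstack([a,w["image"][:480,160:480]]))
E
```

```text
12.425 [525.1917718  219.4064344  330.49250005] [ 0.66732568  0.94452318 -1.35545983] 11.010239309092006 [1.45702992e+01 1.67898734e+01 1.24696469e+01 8.55178778e+01
 4.63262796e-02 1.16608949e+02]
stirrer_foot [([347.8, 162.2], 0.36)] [318.95006862 238.35169918]
stirrer_foot [([412.7, 200.8], 0.88)] [410.501188   201.69713557]
stirrer_grip [([320.5, 336.2], 0.93)] [319.16428685 337.03165877]
stirrer_grip [([415.8, 163.5], 0.83)] [415.83749651 160.61005171]
```

View pics/c5.png

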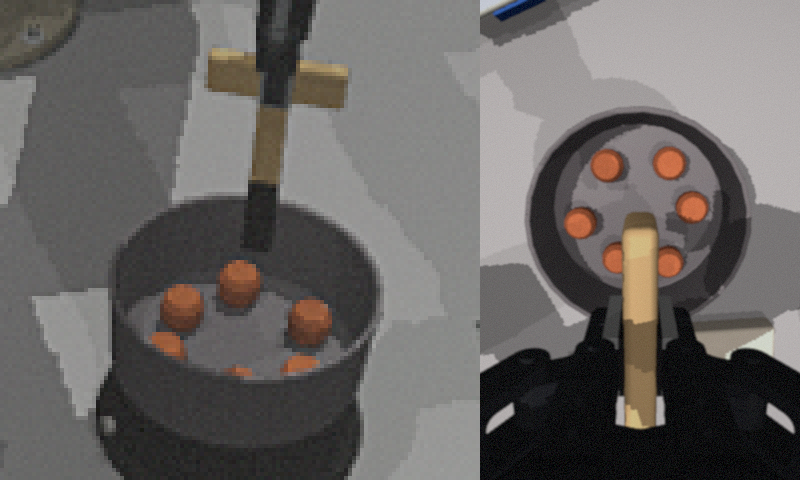

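```bash
python3 - <<'E'
from h import *
C=np.array([524,217.6]);W=[(524,217.6,226,78,5,0)]
for k in range(1,46):
    r=min(57,57*k/10);a=np.radians(20+15*k);W.append((*(C+r*np.array([np.cos(a),np.sin(a)])),226,78,1,0))
plan(W)
E
```

```text
[{"claw":0,"dx":0.0,"dy":0.0,"dz":0.021,"twist":-0.0},{"claw":0,"dx":0.0,"dy":0.0,"dz":0.021,"twist":-0.0},{"claw":0,"dx":0.0,"dy":0.0,"dz":0.021,"twist":-0.0},{"claw":0,"dx":0.0,"dy":0.0,"dz":0.021,"twist":-0.0},{"claw":0,"dx":0.0,"dy":-0.001,"dz":0.02,"twist":-0.1}]
[{"claw":0,"dx":0.004,"dy":0.004,"dz":0.0,"twist":0.0},{"claw":0,"dx":0.006,"dy":0.001,"dz":0.0,"twist":0.0},{"claw":0,"dx":0.007,"dy":-0.001,"dz":0.0,"twist":0.0},{"claw":0,"dx":0.006,"dy":-0.005,"dz":0.0,"twist":0.0},{"claw":0,"dx":0.004,"dy":-0.007,"dz":0.0,"twist":0.0}]
[{"claw":0,"dx":0.002,"dy":-0.01,"dz":0.0,"twist":0.0},{"claw":0,"dx":-0.002,"dy":-0.011,"dz":0.0,"twist":0.0},{"claw":0,"dx":-0.006,"dy":-0.011,"dz":0.0,"twist":0.0},{"claw":0,"dx":-0.01,"dy":-0.01,"dz":0.0,"twist":0.0},{"claw":0,"dx":-0.013,"dy":-0.007,"dz":0.0,"twist":0.0}]
[{"claw":0,"dx":-0.015,"dy":0.003,"dz":0.0,"twist":0.0},{"claw":0,"dx":-0.013,"dy":0.006,"dz":0.0,"twist":0.0},{"claw":0,"dx":-0.012,"dy":0.009,"dz":0.0,"twist":0.0},{"claw":0,"dx":-0.008,"dy":0.012,"dz":0.0,"twist":0.0},{"claw":0,"dx":-0.006,"dy":0.014,"dz":0.0,"twist":0.0}]
[
[... 1018 characters left out ...]
dy":-0.002,"dz":0.0,"twist":0.0},{"claw":0,"dx":-0.015,"dy":0.003,"dz":0.0,"twist":0.0}]
[{"claw":0,"dx":-0.013,"dy":0.006,"dz":0.0,"twist":0.0},{"claw":0,"dx":-0.012,"dy":0.009,"dz":0.0,"twist":0.0},{"claw":0,"dx":-0.008,"dy":0.012,"dz":0.0,"twist":0.0},{"claw":0,"dx":-0.006,"dy":0.014,"dz":0.0,"twist":0.0},{"claw":0,"dx":-0.001,"dy":0.015,"dz":0.0,"twist":0.0}]
[{"claw":0,"dx":0.002,"dy":0.015,"dz":0.0,"twist":0.0},{"claw":0,"dx":0.007,"dy":0.013,"dz":0.0,"twist":0.0},{"claw":0,"dx":0.009,"dy":0.012,"dz":0.0,"twist":0.0},{"claw":0,"dx":0.012,"dy":0.008,"dz":0.0,"twist":0.0},{"claw":0,"dx":0.014,"dy":0.006,"dz":0.0,"twist":0.0}]
end [575.98675266 193.39263589 226.26771276] 78.03555774352458
```

>>> {"fn": "apply_moves", "kwargs": {"increments": [{"claw": 0,"dx": 0,"dy": 0,"dz": 0.021,"twist": 0},{"claw": 0,"dx": 0,"dy": 0,"dz": 0.021,"twist": 0},{"claw": 0,"dx": 0,"dy": 0,"dz": 0.021,"twist": 0},{"claw": 0,"dx": 0,"dy": 0,"dz": 0.021,"twist": 0},{"claw": 0,"dx": 0,"dy": -0.001,"dz": 0.02,"twist": 0}]}}

```text
clock: 13.35
tcp_pos: [524.0, 216.9, 225.7]
ee_rot: [180.0, -0.0, 77.8]
contact_force: [1.4, 0.1, -1.1]
finger_gap: 11.3
```

>>> {"fn": "apply_moves", "kwargs": {"increments": [{"claw": 0,"dx": 0.004,"dy": 0.004,"dz": 0,"twist": 0},{"claw": 0,"dx": 0.006,"dy": 0.001,"dz": 0,"twist": 0},{"claw": 0,"dx": 0.007,"dy": -0.001,"dz": 0,"twist": 0},{"claw": 0,"dx": 0.006,"dy": -0.005,"dz": 0,"twist": 0},{"claw": 0,"dx": 0.004,"dy": -0.007,"dz": 0,"twist": 0}]}}

```text
clock: 13.98
tcp_pos: [520.9, 246.8, 226.6]
ee_rot: [180.0, -0.0, 78.0]
contact_force: [0.2, 0.1, -0.8]
finger_gap: 11.4
```

>>> {"fn": "apply_moves", "kwargs": {"increments": [{"claw": 0,"dx": 0.002,"dy": -0.01,"dz": 0,"twist": 0},{"claw": 0,"dx": -0.002,"dy": -0.011,"dz": 0,"twist": 0},{"claw": 0,"dx": -0.006,"dy": -0.011,"dz": 0,"twist": 0},{"claw": 0,"dx": -0.01,"dy": -0.01,"dz": 0,"twist": 0},{"claw": 0,"dx": -0.013,"dy": -0.007,"dz": 0,"twist": 0}]}}

```text
clock: 14.6
tcp_pos: [466.2, 227.2, 226.4]
ee_rot: [180.0, -0.0, 78.0]
contact_force: [0.4, 0.4, -1.2]
finger_gap: 11.2
```

>>> {"fn": "apply_moves", "kwargs": {"increments": [{"claw": 0,"dx": -0.015,"dy": 0.003,"dz": 0,"twist": 0},{"claw": 0,"dx": -0.013,"dy": 0.006,"dz": 0,"twist": 0},{"claw": 0,"dx": -0.012,"dy": 0.009,"dz": 0,"twist": 0},{"claw": 0,"dx": -0.008,"dy": 0.012,"dz": 0,"twist": 0},{"claw": 0,"dx": -0.006,"dy": 0.014,"dz": 0,"twist": 0}]}}

```text
clock: 15.22
tcp_pos: [500.7, 165.6, 226.7]
ee_rot: [179.9, -0.1, 77.9]
contact_force: [3.2, 3.7, 0.6]
finger_gap: 10.8
```

```bash
cat >> h.py <<'E'
def beads(t):
    hsv=cv2.cvtColor(t["image"],cv2.COLOR_BGR2HSV);m=cv2.inRange(hsv,(0,120,80),(15,255,255));m[:220]=0;m[310:]=0;m[:,:180]=0;m[:,270:]=0
    n,l,st,c=cv2.connectedComponentsWithStats(m)
    return [(np.round(onz(t,c[i],95)[:2]),st[i,4]) for i in range(1,n) if st[i,4]>15]
E
python3 - <<'E'
from h import *
s=read_state();print(s["clock"],s["tcp_pos"],s["contact_force"],s["finger_gap"])
t=grab_frame("top");w=grab_frame("wrist");print(beads(t))
a=cv2.resize(t["image"][200:330,160:290],(400,400),interpolation=3)
cv2.imwrite("pics/c6.png",np.hstack([a,w["image"][:400,120:520]]))
E
```

```text
15.225 [500.6694217  165.62155914 226.65158226] [3.21511765 3.72038996 0.62964464] 10.835378444575628
[(array([560., 159.]), np.int32(76)), (array([484., 160.]), np.int32(124))]
```

View pics/c6.png

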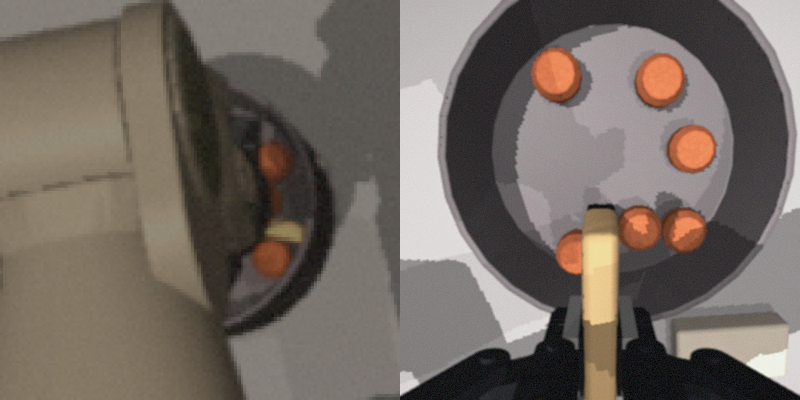

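>>> {"fn": "apply_moves", "kwargs": {"increments": [{"claw": 0,"dx": -0.001,"dy": 0.015,"dz": 0,"twist": 0},{"claw": 0,"dx": 0.002,"dy": 0.015,"dz": 0,"twist": 0},{"claw": 0,"dx": 0.007,"dy": 0.013,"dz": 0,"twist": 0},{"claw": 0,"dx": 0.009,"dy": 0.012,"dz": 0,"twist": 0},{"claw": 0,"dx": 0.012,"dy": 0.008,"dz": 0,"twist": 0}]}}

```text
clock: 15.95
tcp_pos: [565.6, 181.0, 225.2]
ee_rot: [-179.7, 0.1, 77.9]
contact_force: [-10.5, 0.7, 1.9]
finger_gap: 11.0
```

>>> {"fn": "apply_moves", "kwargs": {"increments": [{"claw": 0,"dx": 0.014,"dy": 0.006,"dz": 0,"twist": 0},{"claw": 0,"dx": 0.015,"dy": 0.001,"dz": 0,"twist": 0},{"claw": 0,"dx": 0.015,"dy": -0.002,"dz": 0,"twist": 0},{"claw": 0,"dx": 0.013,"dy": -0.007,"dz": 0,"twist": 0},{"claw": 0,"dx": 0.012,"dy": -0.009,"dz": 0,"twist": 0}]}}

```text
clock: 16.58
tcp_pos: [570.3, 250.7, 225.7]
ee_rot: [180.0, 0.2, 77.9]
contact_force: [-1.7, -3.1, 0.0]
finger_gap: 11.4
```

>>> {"fn": "apply_moves", "kwargs": {"increments": [{"claw": 0,"dx": 0.008,"dy": -0.012,"dz": 0,"twist": 0},{"claw": 0,"dx": 0.005,"dy": -0.014,"dz": 0,"twist": 0},{"claw": 0,"dx": 0.002,"dy": -0.015,"dz": 0,"twist": 0},{"claw": 0,"dx": -0.003,"dy": -0.015,"dz": 0,"twist": 0},{"claw": 0,"dx": -0.006,"dy": -0.013,"dz": 0,"twist": 0}]}}

```text
clock: 17.2
tcp_pos: [503.4, 272.4, 227.0]
ee_rot: [179.9, -0.2, 78.0]
contact_force: [0.2, 0.2, -0.0]
finger_gap: 11.3
```

>>> {"fn": "apply_moves", "kwargs": {"increments": [{"claw": 0,"dx": -0.009,"dy": -0.012,"dz": 0,"twist": 0},{"claw": 0,"dx": -0.012,"dy": -0.008,"dz": 0,"twist": 0},{"claw": 0,"dx": -0.014,"dy": -0.005,"dz": 0,"twist": 0},{"claw": 0,"dx": -0.015,"dy": -0.002,"dz": 0,"twist": 0},{"claw": 0,"dx": -0.015,"dy": 0.003,"dz": 0,"twist": 0}]}}

```text
clock: 17.82
tcp_pos: [466.5, 212.4, 226.4]
ee_rot: [-180.0, -0.1, 78.0]
contact_force: [-0.1, 3.1, -0.9]
finger_gap: 11.1
```

```bash
cat > pos.py <<'E'
from h import *
import sys
s=read_state();print(s["clock"],s["tcp_pos"],s["contact_force"],s["finger_gap"])
w=grab_frame("wrist");hsv=cv2.cvtColor(w["image"],cv2.COLOR_BGR2HSV);m=cv2.inRange(hsv,(0,130,80),(13,255,255))
m=cv2.morphologyEx(m,cv2.MORPH_OPEN,np.ones((5,5)))
n,l,st,c=cv2.connectedComponentsWithStats(m)
for i in range(1,n):
    if st[i,4]>100:
        P=onz(w,c[i],93)[:2]-[524,217.6];print(c[i].round(),st[i,4],"rel",P.round(),"r",np.hypot(*P).round(),"ang",np.degrees(np.arctan2(P[1],P[0])).round())
cv2.imwrite(f"pics/{sys.argv[1]}.png",w["image"])
E
python3 pos.py w7
```

```text
17.825 [466.51572493 212.40148183 226.42206665] [-0.12155044  3.08128483 -0.86956624] 11.106452283747638
[384. 113.] 1900 rel [ 2. 72.] r 72.0 ang 88.0
[441. 120.] 1965 rel [38. 60.] r 71.0 ang 58.0
[309. 171.] 1601 rel [-54.  45.] r 71.0 ang 140.0
[495. 198.] 1806 rel [69.  1.] r 69.0 ang 1.0
[367. 300.] 1341 rel [-32. -57.] r 65.0 ang -119.0
```

View pics/w7.png

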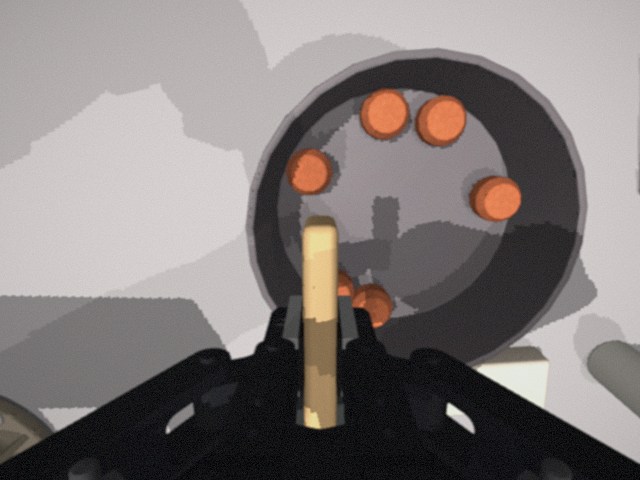

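```bash
python3 - <<'E'
from h import *
C=np.array([524,217.6]);W=[]
for k in range(1,16):
    r=min(65,57+1.5*k);a=np.radians(185+12*k);W.append((*(C+r*np.array([np.cos(a),np.sin(a)])),226,78,1,0))
plan(W)
E
```

```text
[{"claw":0,"dx":-0.01,"dy":0.003,"dz":0.001,"twist":-0.1},{"claw":0,"dx":-0.011,"dy":0.006,"dz":0.0,"twist":0.0},{"claw":0,"dx":-0.01,"dy":0.008,"dz":0.0,"twist":0.0},{"claw":0,"dx":-0.008,"dy":0.011,"dz":0.0,"twist":0.0},{"claw":0,"dx":-0.006,"dy":0.012,"dz":0.0,"twist":0.0}]
[{"claw":0,"dx":-0.002,"dy":0.013,"dz":0.0,"twist":0.0},{"claw":0,"dx":0.001,"dy":0.014,"dz":0.0,"twist":0.0},{"claw":0,"dx":0.004,"dy":0.013,"dz":0.0,"twist":0.0},{"claw":0,"dx":0.007,"dy":0.012,"dz":0.0,"twist":0.0},{"claw":0,"dx":0.009,"dy":0.01,"dz":0.0,"twist":0.0}]
[{"claw":0,"dx":0.011,"dy":0.008,"dz":0.0,"twist":0.0},{"claw":0,"dx":0.012,"dy":0.006,"dz":0.0,"twist":0.0},{"claw":0,"dx":0.013,"dy":0.003,"dz":0.0,"twist":0.0},{"claw":0,"dx":0.014,"dy":0.0,"dz":0.0,"twist":0.0},{"claw":0,"dx":0.013,"dy":-0.002,"dz":0.0,"twist":0.0}]
end [589.11395175 223.12882362 225.50706567] 78.02143134041827
```

>>> {"fn": "apply_moves", "kwargs": {"increments": [{"claw": 0,"dx": -0.01,"dy": 0.003,"dz": 0,"twist": 0},{"claw": 0,"dx": -0.011,"dy": 0.006,"dz": 0,"twist": 0},{"claw": 0,"dx": -0.01,"dy": 0.008,"dz": 0,"twist": 0},{"claw": 0,"dx": -0.008,"dy": 0.011,"dz": 0,"twist": 0},{"claw": 0,"dx": -0.006,"dy": 0.012,"dz": 0,"twist": 0}]}}

```text
clock: 18.5
tcp_pos: [497.6, 159.7, 226.3]
ee_rot: [180.0, -0.0, 77.9]
contact_force: [1.3, 4.1, 0.2]
finger_gap: 11.1
```

>>> {"fn": "apply_moves", "kwargs": {"increments": [{"claw": 0,"dx": -0.002,"dy": 0.013,"dz": 0,"twist": 0},{"claw": 0,"dx": 0.001,"dy": 0.014,"dz": 0,"twist": 0},{"claw": 0,"dx": 0.004,"dy": 0.013,"dz": 0,"twist": 0},{"claw": 0,"dx": 0.007,"dy": 0.012,"dz": 0,"twist": 0},{"claw": 0,"dx": 0.009,"dy": 0.01,"dz": 0,"twist": 0}]}}

```text
clock: 19.12
tcp_pos: [562.1, 166.2, 226.0]
ee_rot: [-180.0, 0.0, 77.9]
contact_force: [0.4, 0.1, -0.3]
finger_gap: 11.1
```

>>> {"fn": "apply_moves", "kwargs": {"increments": [{"claw": 0,"dx": 0.011,"dy": 0.008,"dz": 0,"twist": 0},{"claw": 0,"dx": 0.012,"dy": 0.006,"dz": 0,"twist": 0},{"claw": 0,"dx": 0.013,"dy": 0.003,"dz": 0,"twist": 0},{"claw": 0,"dx": 0.014,"dy": 0,"dz": 0,"twist": 0},{"claw": 0,"dx": 0.013,"dy": -0.002,"dz": 0,"twist": 0}]}}

```text
clock: 19.75
tcp_pos: [588.4, 224.8, 226.1]
ee_rot: [-179.9, 0.1, 78.0]
contact_force: [-2.5, -2.2, -0.3]
finger_gap: 10.9
```

```bash
python3 pos.py w8
```

```text
19.75 [588.39398916 224.80363883 226.09143598] [-2.47432842 -2.17841207 -0.29498648] 10.880070297724902
[242. 174.] 4996 rel [22. 65.] r 69.0 ang 71.0
[145. 225.] 1545 rel [-54.  45.] r 71.0 ang 140.0
[222. 343.] 658 rel [-27. -57.] r 63.0 ang -115.0
```

View pics/w8.png

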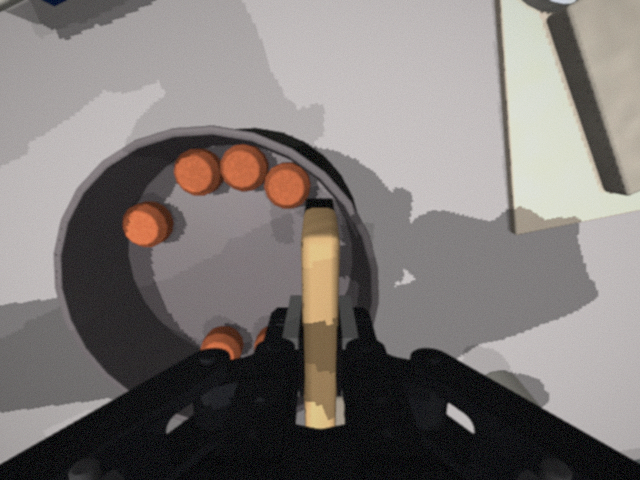

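>>> {"fn": "apply_moves", "kwargs": {"increments": [{"claw": 0,"dx": 0,"dy": -0.008,"dz": 0,"twist": 0},{"claw": 0,"dx": -0.002,"dy": -0.014,"dz": 0,"twist": 0},{"claw": 0,"dx": -0.003,"dy": -0.014,"dz": 0,"twist": 0},{"claw": 0,"dx": 0,"dy": -0.014,"dz": 0,"twist": 0},{"claw": 0,"dx": 0,"dy": -0.014,"dz": 0,"twist": 0}], "grip_force": 110}}

```text
clock: 20.42
tcp_pos: [524.8, 233.1, 226.6]
ee_rot: [180.0, -0.0, 77.9]
contact_force: [0.2, 0.2, -1.5]
finger_gap: 10.6
```

```bash
python3 pos.py w9; python3 - <<'E'
from h import *
s=read_state();sc=grab_frame("scene");w=grab_frame("wrist");p=s["tcp_pos"]
tx=np.array([.208,.978,0])
for tl in(0,10,20): print(tl,proj(sc,p+[0,0,-145]+tl*tx),proj(w,p+[0,0,-145]+tl*tx))
for q in(sc,w):
  for n in("stirrer_foot","stirrer_grip"):print(n,[(a["position"],a["score"]) for a in spot_point(q,n)[:1]])
for sgn in(-46,46): print(sgn,proj(sc,p+sgn*tx),proj(w,p+sgn*tx+[0,0,15]))
c=proj(sc,p-[0,0,50]);x,y=int(c[0])-50,int(c[1])-50;print(x,y)
a=cv2.resize(sc["image"][y:y+100,x:x+100],(500,500),interpolation=3)
cv2.imwrite("pics/c9.png",np.hstack([a,w["image"][:500,160:460][:480].copy() if 0 else cv2.resize(w["image"][100:440,220:440],(300,500))]))
E
```

```text
20.425 [524.758135   233.09427824 226.62622082] [ 0.18030853  0.2148295  -1.5187549 ] 10.563911274261622
[318. 169.] 4953 rel [11. 66.] r 67.0 ang 81.0
[235. 218.] 1533 rel [-54.  46.] r 71.0 ang 140.0
0 [411.8412657 227.8261829] [317.981665   238.15917847]
10 [415.2464745 228.416775 ] [317.97689319 225.15392718]
20 [418.65802555 229.00846709] [317.97202314 211.88090324]
stirrer_foot [([421.0, 229.5], 0.82)]
stirrer_grip [([418.5, 189.8], 0.75)]
stirrer_foot [([321.3, 208.9], 0.66)]
stirrer_grip [([318.1, 331.8], 0.7)]
-46 [400.48164056 187.42715435] [316.18425013 467.86788302]
46 [433.71674519 192.84133278] [315.66329135 227.22483593]
365 153
```

View pics/c9.png

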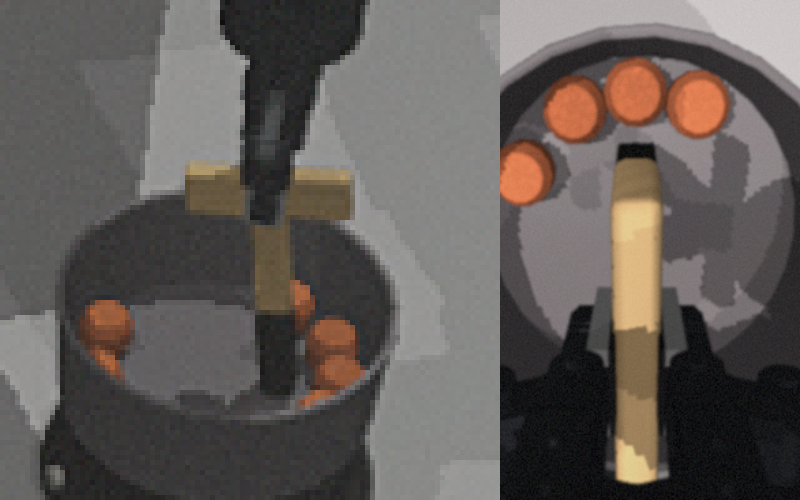

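```bash
python3 - <<'E'
from h import *
W=[(524,217.6,226.5,192,12,0)]
for r,n in((50,3),(74,5)):
    W.append((524+r*np.cos(np.radians(192)),217.6+r*np.sin(np.radians(192)),226.5,192,n,0))
plan(W)
E
```

```text
[{"claw":0,"dx":-0.001,"dy":0.0,"dz":0.0,"twist":-9.5},{"claw":0,"dx":-0.001,"dy":0.0,"dz":0.0,"twist":-9.5},{"claw":0,"dx":-0.001,"dy":0.0,"dz":0.0,"twist":-9.5},{"claw":0,"dx":-0.001,"dy":-0.001,"dz":0.0,"twist":-9.5},{"claw":0,"dx":-0.001,"dy":-0.001,"dz":0.0,"twist":-9.5}]
[{"claw":0,"dx":-0.001,"dy":-0.001,"dz":0.0,"twist":-9.5},{"claw":0,"dx":-0.001,"dy":-0.001,"dz":0.0,"twist":-9.5},{"claw":0,"dx":-0.001,"dy":-0.001,"dz":0.0,"twist":-9.5},{"claw":0,"dx":0.0,"dy":-0.001,"dz":0.0,"twist":-9.5},{"claw":0,"dx":0.0,"dy":-0.002,"dz":0.0,"twist":-9.5}]
[{"claw":0,"dx":0.0,"dy":-0.001,"dz":0.0,"twist":-9.5},{"claw":0,"dx":0.0,"dy":-0.002,"dz":0.0,"twist":-9.6},{"claw":0,"dx":0.017,"dy":0.0,"dz":0.0,"twist":0.0},{"claw":0,"dx":0.016,"dy":0.0,"dz":0.0,"twist":0.0},{"claw":0,"dx":0.017,"dy":0.0,"dz":0.0,"twist":0.0}]
[{"claw":0,"dx":0.005,"dy":0.0,"dz":0.0,"twist":0.0},{"claw":0,"dx":0.005,"dy":0.0,"dz":0.0,"twist":0.0},{"claw":0,"dx":0.005,"dy":0.0,"dz":0.0,"twist":0.0},{"claw":0,"dx":0.004,"dy":0.0,"dz":0.0,"twist":0.0},{"claw":0,"dx":0.005,"dy":0.0,"dz":0.0,"twist":0.0}]
end [451.33531413 201.88334396 226.26760021] 192.0436971424771
```

>>> {"fn": "apply_moves", "kwargs": {"increments": [{"claw": 0,"dx": -0.006,"dy": 0,"dz": 0,"twist": -9.5},{"claw": 0,"dx": -0.004,"dy": -0.002,"dz": 0,"twist": -9.5},{"claw": 0,"dx": -0.002,"dy": -0.002,"dz": 0,"twist": -9.5},{"claw": 0,"dx": 0,"dy": 0,"dz": 0,"twist": -9.5},{"claw": 0,"dx": 0,"dy": 0,"dz": 0,"twist": -9.5}]}}

```text
clock: 21.4
tcp_pos: [520.9, 220.7, 226.1]
ee_rot: [180.0, -0.0, 125.7]
contact_force: [-0.6, -0.1, -0.9]
finger_gap: 10.3
```

>>> {"fn": "apply_moves", "kwargs": {"increments": [{"claw": 0,"dx": 0,"dy": 0,"dz": 0,"twist": -9.5},{"claw": 0,"dx": 0,"dy": 0,"dz": 0,"twist": -9.5},{"claw": 0,"dx": 0,"dy": 0,"dz": 0,"twist": -9.5},{"claw": 0,"dx": 0,"dy": 0,"dz": 0,"twist": -9.5},{"claw": 0,"dx": 0,"dy": 0,"dz": 0,"twist": -9.5}]}}

```text
clock: 22.02
tcp_pos: [520.9, 220.8, 226.1]
ee_rot: [180.0, -0.0, 173.2]
contact_force: [-0.4, -0.5, -0.9]
finger_gap: 9.8
```

>>> {"fn": "apply_moves", "kwargs": {"increments": [{"claw": 0,"dx": 0,"dy": 0,"dz": 0,"twist": -9.5},{"claw": 0,"dx": 0,"dy": 0,"dz": 0,"twist": -9.5},{"claw": 0,"dx": 0.01,"dy": 0,"dz": 0,"twist": 0},{"claw": 0,"dx": 0.01,"dy": 0,"dz": 0,"twist": 0},{"claw": 0,"dx": 0,"dy": 0,"dz": 0,"twist": 0}], "grip_force": 50}}

```text
clock: 22.65
tcp_pos: [499.8, 216.6, 226.5]
ee_rot: [180.0, -0.0, -168.1]
contact_force: [-1.0, 0.3, -1.1]
finger_gap: 10.5
```

```bash
cat > tilt.py <<'E'
from h import *
s=read_state();sc=grab_frame("scene");w=grab_frame("wrist");p=s["tcp_pos"];y=np.radians(s["ee_rot"][2])
tx=np.array([np.cos(y),np.sin(y),0]);print(p,s["ee_rot"],s["contact_force"],s["finger_gap"],s["clock"])
P=p-[524,217.6,0];print("rel",P, "along",P@tx)
for tl in(0,10,20): print(tl,proj(sc,p+[0,0,-145]+tl*tx),proj(w,p+[0,0,-145]+tl*tx))
for q in(sc,w):
  for n in("stirrer_foot","stirrer_grip"):print(n,[(a["position"],a["score"]) for a in spot_point(q,n)[:1]])
E
python3 tilt.py; python3 pos.py w10
```

```text
[499.77276171 216.58680461 226.46167351] [ 1.79994676e+02 -1.82760789e-02 -1.68120885e+02] [-1.00553222  0.25105853 -1.09924702] 10.47732725498611 22.65
rel [-24.22723829  -1.01319539 226.46167351] along 23.91695350596383
0 [405.62418999 222.23302563] [319.85146184 236.53018329]
10 [404.75409763 219.92328079] [319.86537118 223.50768556]
20 [403.89061978 217.63109476] [319.87956978 210.21436695]
stirrer_foot [([405.9, 214.5], 0.56)]
stirrer_grip [([409.2, 185.9], 0.58)]
stirrer_foot [([317.6, 207.1], 0.58)]
stirrer_grip [([321.3, 333.8], 0.79)]
22.95 [501.01663706 216.81429374 226.35562638] [-0.43563894 -0.32067019 -1.49100407] 10.391427340753346
[236. 213.] 1580 rel [-31. -63.] r 70.0 ang -117.0
[392. 212.] 1544 rel [-55.  45.] r 71.0 ang 141.0
[402. 292.] 3650 rel [ 3. 68.] r 68.0 ang 88.0
[219. 264.] 1510 rel [  9. -70.] r 71.0 ang -82.0
```

>>> {"fn": "apply_moves", "kwargs": {"increments": [{"claw": 0,"dx": 0.014,"dy": 0,"dz": 0,"twist": 0},{"claw": 0,"dx": 0.014,"dy": 0,"dz": 0,"twist": 0},{"claw": 0,"dx": 0.005,"dy": 0,"dz": 0,"twist": 0},{"claw": 0,"dx": 0.005,"dy": 0,"dz": 0,"twist": 0},{"claw": 0,"dx": 0.004,"dy": 0,"dz": 0,"twist": 0}]}}

```text
clock: 23.62
tcp_pos: [461.8, 208.5, 227.6]
ee_rot: [180.0, 0.3, -168.1]
contact_force: [5.3, 1.8, 1.0]
finger_gap: 10.4
```

>>> {"fn": "apply_moves", "kwargs": {"increments": [{"claw": 0,"dx": 0.004,"dy": 0,"dz": 0,"twist": 0},{"claw": 0,"dx": 0.003,"dy": 0,"dz": 0,"twist": 0},{"claw": 0,"dx": 0.003,"dy": 0,"dz": 0,"twist": 0},{"claw": 0,"dx": 0,"dy": 0,"dz": 0,"twist": 0},{"claw": 0,"dx": 0,"dy": 0,"dz": 0,"twist": 0}]}}

```text
clock: 24.25
tcp_pos: [452.1, 206.5, 227.8]
ee_rot: [180.0, 0.3, -168.1]
contact_force: [4.8, 1.1, 2.3]
finger_gap: 10.3
```

```bash
python3 tilt.py
```

```text
[452.10339005 206.48686726 227.78613163] [ 179.97988597    0.32540272 -168.0538377 ] [4.83845988 1.11511922 2.25725335] 10.266744579842879 24.25
rel [-71.89660995 -11.11313274 227.78613163] along 72.63984641952779
0 [401.46137207 210.8202989 ] [319.74988995 236.36327208]
10 [400.61855362 208.59477318] [319.75925753 223.34755866]
20 [399.78202768 206.38586331] [319.76882356 210.05612572]
stirrer_foot [([336.1, 218.7], 0.65)]
stirrer_grip [([406.4, 175.6], 0.8)]
stirrer_foot [([321.7, 230.6], 0.63)]
stirrer_grip [([321.1, 335.3], 0.8)]
```

>>> {"fn": "apply_moves", "kwargs": {"increments": [{"claw": 0,"dx": 0.003,"dy": 0,"dz": 0,"twist": 0},{"claw": 0,"dx": 0.002,"dy": 0,"dz": 0,"twist": 0},{"claw": 0,"dx": 0,"dy": 0,"dz": 0,"twist": 0},{"claw": 0,"dx": -0.02,"dy": 0,"dz": 0,"twist": 0},{"claw": 0,"dx": -0.024,"dy": 0,"dz": 0,"twist": 0}]}}

```text
clock: 25.18
tcp_pos: [487.0, 213.9, 226.0]
ee_rot: [180.0, -0.2, -168.0]
contact_force: [0.6, -0.8, -1.2]
finger_gap: 10.1
```

```bash
python3 tilt.py; python3 - <<'E'
from h import *
C=np.array([524,217.6]);W=[]
for k in range(0,13):
    a=np.radians(192+30*k);W.append((*(C+27*np.array([np.cos(a),np.sin(a)])),228,192-114*k/12,1,0))
W.append((524,217.6,340,78,7,0));W.append((601.5,-220,340,78,15,0));
plan(W)
E
```

```text
[486.96155147 213.89461533 226.04246868] [ 1.79996465e+02 -1.62294460e-01 -1.68031764e+02] [ 0.64266922 -0.76323057 -1.23106501] 10.144600399559236 25.175
rel [-37.03844853  -3.70538467 226.04246868] along 37.00171649874651
0 [404.4746164  219.31551102] [320.15976736 233.12094126]
10 [403.60827392 217.02929535] [320.16387917 220.00761866]
20 [402.74848193 214.76036597] [320.1680768  206.62062046]
stirrer_foot [([403.7, 220.1], 0.73)]
stirrer_grip [([405.8, 181.9], 0.75)]
stirrer_foot []
stirrer_grip [([321.8, 339.2], 0.71)]
[{"claw":0,"dx":-0.01,"dy":-0.004,"dz":-0.002,"twist":-0.0},{"claw":0,"dx":-0.004,"dy":-0.014,"dz":0.0,"twist":9.5},{"claw":0,"dx":-0.011,"dy":-0.008,"dz":0.0,"twist":9.5},{"claw":0,"dx":-0.014,"dy":0.001,"dz":0.0,"twist":9.5},{"claw":0,"dx":-0.01,"dy":0.01,"dz":0.0,"twist":9.5}]
[{"claw":0,"dx":-0.002,"dy":0.014,"dz":0.0,"twist":9.5},{"claw":0,"dx":0.008,"dy":0.012,"dz":0.0,"twist":9.5},{"claw":0,"dx":0.013,"dy":0.004,"dz":0.0,"twist":9.5},{"claw":0,"dx":0.013,"dy":-0.005,"dz":0.0,"twist":9.5},{"claw":0,"dx":0.007,"dy":-0.012,"dz":0.0,"twist":9.5}]
[{"claw":0,"dx
[... 773 characters left out ...]
twist":-0.0},{"claw":0,"dx":-0.028,"dy":0.011,"dz":0.0,"twist":-0.0}]
[{"claw":0,"dx":-0.027,"dy":0.011,"dz":0.0,"twist":-0.0},{"claw":0,"dx":-0.028,"dy":0.011,"dz":0.0,"twist":-0.0},{"claw":0,"dx":-0.027,"dy":0.011,"dz":0.0,"twist":-0.0},{"claw":0,"dx":-0.028,"dy":0.011,"dz":0.0,"twist":-0.0},{"claw":0,"dx":-0.027,"dy":0.011,"dz":0.0,"twist":-0.0}]
[{"claw":0,"dx":-0.028,"dy":0.011,"dz":0.0,"twist":-0.0},{"claw":0,"dx":-0.027,"dy":0.011,"dz":0.0,"twist":-0.0},{"claw":0,"dx":-0.028,"dy":0.012,"dz":0.0,"twist":-0.0},{"claw":0,"dx":-0.027,"dy":0.011,"dz":0.0,"twist":-0.0},{"claw":0,"dx":-0.028,"dy":0.012,"dz":0.0,"twist":-0.0}]
end [ 601.83046392 -220.57477791  339.86648405] -282.0327940430931
```

>>> {"fn": "apply_moves", "kwargs": {"increments": [{"claw": 0,"dx": -0.01,"dy": -0.004,"dz": -0.002,"twist": 0},{"claw": 0,"dx": -0.004,"dy": -0.014,"dz": 0,"twist": 9.5},{"claw": 0,"dx": -0.011,"dy": -0.008,"dz": 0,"twist": 9.5},{"claw": 0,"dx": -0.014,"dy": 0.001,"dz": 0,"twist": 9.5},{"claw": 0,"dx": -0.01,"dy": 0.01,"dz": 0,"twist": 9.5}], "grip_force": 60}}

```text
clock: 26.1
tcp_pos: [544.1, 197.2, 228.7]
ee_rot: [180.0, 0.0, 153.6]
contact_force: [1.0, -0.2, -0.2]
finger_gap: 10.2
```

>>> {"fn": "apply_moves", "kwargs": {"increments": [{"claw": 0,"dx": -0.002,"dy": 0.014,"dz": 0,"twist": 9.5},{"claw": 0,"dx": 0.008,"dy": 0.012,"dz": 0,"twist": 9.5},{"claw": 0,"dx": 0.013,"dy": 0.004,"dz": 0,"twist": 9.5},{"claw": 0,"dx": 0.013,"dy": -0.005,"dz": 0,"twist": 9.5},{"claw": 0,"dx": 0.007,"dy": -0.012,"dz": 0,"twist": 9.5}]}}

```text
clock: 26.72
tcp_pos: [519.9, 245.0, 228.4]
ee_rot: [180.0, -0.0, 106.2]
contact_force: [0.7, 0.2, -2.2]
finger_gap: 10.3
```

>>> {"fn": "apply_moves", "kwargs": {"increments": [{"claw": 0,"dx": -0.003,"dy": -0.014,"dz": 0,"twist": 9.5},{"claw": 0,"dx": -0.011,"dy": -0.009,"dz": 0,"twist": 9.5},{"claw": 0,"dx": -0.014,"dy": 0,"dz": 0,"twist": 9.5},{"claw": 0,"dx": 0.002,"dy": 0.004,"dz": -0.016,"twist": 0},{"claw": 0,"dx": 0.002,"dy": 0.003,"dz": -0.016,"twist": 0}]}}

```text
clock: 27.35
tcp_pos: [507.0, 213.9, 260.9]
ee_rot: [180.0, -0.0, 77.9]
contact_force: [0.1, 0.1, -1.4]
finger_gap: 10.5
```

>>> {"fn": "apply_moves", "kwargs": {"increments": [{"claw": 0,"dx": 0.001,"dy": 0.004,"dz": -0.016,"twist": 0},{"claw": 0,"dx": 0.002,"dy": 0.003,"dz": -0.016,"twist": 0},{"claw": 0,"dx": 0.001,"dy": 0.004,"dz": -0.016,"twist": 0},{"claw": 0,"dx": 0.002,"dy": 0.003,"dz": -0.016,"twist": 0},{"claw": 0,"dx": 0.001,"dy": 0.004,"dz": -0.016,"twist": 0}]}}

```text
clock: 27.98
tcp_pos: [526.1, 217.3, 341.2]
ee_rot: [180.0, -0.0, 78.0]
contact_force: [-0.9, 1.6, -1.1]
finger_gap: 10.0
```

```bash
python3 tilt.py; python3 pos.py w11;python3 - <<'E'
from h import *
plan([(601.5,-220,340,78,15,0)])
E
```

```text
[526.07873026 217.26840261 341.16328734] [ 1.79973159e+02 -1.38164358e-02  7.79548532e+01] [-0.92789457  1.58577835 -1.12189072] 9.97380893856104 27.975
rel [ 2.07873026e+00 -3.31597393e-01  3.41163287e+02] along 0.10949758391781121
0 [410.12083031 199.03211592] [317.30482006 237.98913006]
10 [413.68869252 199.62474468] [317.28610863 225.07355807]
20 [417.26354085 200.21853385] [317.26701661 211.89528815]
stirrer_foot [([409.9, 199.1], 0.87)]
stirrer_grip [([416.1, 158.6], 0.62)]
stirrer_foot []
stirrer_grip [([318.9, 335.0], 0.79)]
28.275 [525.45673351 217.25731565 339.53878328] [-1.18926376 -0.15948335 -0.98941804] 10.517303361953017
[315. 143.] 2482 rel [11. 66.] r 67.0 ang 81.0
[255. 179.] 776 rel [-54.  45.] r 71.0 ang 140.0
[296. 275.] 304 rel [-37. -61.] r 71.0 ang -121.0
[346. 273.] 457 rel [ 15. -71.] r 72.0 ang -78.0
[{"claw":0,"dx":-0.027,"dy":0.011,"dz":0.0,"twist":-0.0},{"claw":0,"dx":-0.027,"dy":0.011,"dz":0.0,"twist":-0.0},{"claw":0,"dx":-0.028,"dy":0.011,"dz":0.0,"twist":-0.0},{"claw":0,"dx":-0.027,"dy":0.011,"dz":0.0,"twist":-0.0},{"claw":0,"dx":-0.028,"dy":0.011,"dz":0.0,"twist":-0.0}]
[{"claw":0,"dx":-0.027,"dy":0.011,"dz":0.0,"twist":-0.0},{"claw":0,"dx":-0.028,"dy":0.011,"dz":0.0,"twist":-0.0},{"claw":0,"dx":-0.027,"dy":0.011,"dz":0.0,"twist":-0.0},{"claw":0,"dx":-0.028,"dy":0.011,"dz":0.0,"twist":-0.0},{"claw":0,"dx":-0.027,"dy":0.011,"dz":0.0,"twist":-0.0}]
[{"claw":0,"dx":-0.028,"dy":0.011,"dz":0.0,"twist":-0.0},{"claw":0,"dx":-0.027,"dy":0.011,"dz":0.0,"twist":-0.0},{"claw":0,"dx":-0.028,"dy":0.011,"dz":0.0,"twist":-0.0},{"claw":0,"dx":-0.027,"dy":0.011,"dz":0.0,"twist":-0.0},{"claw":0,"dx":-0.028,"dy":0.012,"dz":-0.001,"twist":-0.0}]
end [ 601.74367065 -220.30506     340.48104893] 77.95563268622102
```

>>> {"fn": "apply_moves", "kwargs": {"increments": [{"claw": 0,"dx": -0.027,"dy": 0.011,"dz": 0,"twist": 0},{"claw": 0,"dx": -0.027,"dy": 0.011,"dz": 0,"twist": 0},{"claw": 0,"dx": -0.028,"dy": 0.011,"dz": 0,"twist": 0},{"claw": 0,"dx": -0.027,"dy": 0.011,"dz": 0,"twist": 0},{"claw": 0,"dx": -0.028,"dy": 0.011,"dz": 0,"twist": 0}]}}

```text
clock: 28.95
tcp_pos: [550.7, 71.1, 339.6]
ee_rot: [-179.9, 0.0, 78.0]
contact_force: [-0.4, -0.4, -1.0]
finger_gap: 10.4
```

>>> {"fn": "apply_moves", "kwargs": {"increments": [{"claw": 0,"dx": -0.027,"dy": 0.011,"dz": 0,"twist": 0},{"claw": 0,"dx": -0.028,"dy": 0.011,"dz": 0,"twist": 0},{"claw": 0,"dx": -0.027,"dy": 0.011,"dz": 0,"twist": 0},{"claw": 0,"dx": -0.028,"dy": 0.011,"dz": 0,"twist": 0},{"claw": 0,"dx": -0.027,"dy": 0.011,"dz": 0,"twist": 0}]}}

```text
clock: 29.58
tcp_pos: [575.9, -74.4, 339.6]
ee_rot: [-179.9, -0.0, 78.0]
contact_force: [-0.5, -0.1, -0.4]
finger_gap: 10.6
```

>>> {"fn": "apply_moves", "kwargs": {"increments": [{"claw": 0,"dx": -0.028,"dy": 0.011,"dz": 0,"twist": 0},{"claw": 0,"dx": -0.027,"dy": 0.011,"dz": 0,"twist": 0},{"claw": 0,"dx": -0.028,"dy": 0.011,"dz": 0,"twist": 0},{"claw": 0,"dx": -0.027,"dy": 0.012,"dz": 0,"twist": 0},{"claw": 0,"dx": -0.028,"dy": 0.012,"dz": 0,"twist": 0}]}}

```text
clock: 30.2
tcp_pos: [603.0, -221.1, 339.5]
ee_rot: [-179.9, -0.0, 78.0]
contact_force: [0.0, -0.2, -0.4]
finger_gap: 10.3
```

```bash
python3 tilt.py; python3 - <<'E'
from h import *
plan([(603.5,-220.4,230,78,5,0),(603.5,-220.4,192,78,5,0)])
E
```

```text
[ 602.99800107 -221.08792753  339.54628502] [-1.79933937e+02 -2.85280854e-02  7.79677132e+01] [ 0.01442626 -0.16247511 -0.39134742] 10.319121661124282 30.2
rel [  78.99800107 -438.68792753  339.54628502] along -412.58193002018487
0 [249.68203468 214.06676196] [317.9026606 233.131956 ]
10 [253.18327833 214.68957725] [317.85076436 219.97895505]
20 [256.69155231 215.31364312] [317.79778327 206.55099766]
stirrer_foot [([250.6, 215.2], 0.86)]
stirrer_grip [([244.0, 174.5], 0.83)]
stirrer_foot []
stirrer_grip [([323.2, 336.4], 0.63)]
[{"claw":0,"dx":0.0,"dy":0.0,"dz":0.022,"twist":-0.0},{"claw":0,"dx":0.0,"dy":0.0,"dz":0.022,"twist":-0.0},{"claw":0,"dx":0.0,"dy":0.0,"dz":0.022,"twist":-0.0},{"claw":0,"dx":0.0,"dy":0.0,"dz":0.022,"twist":-0.0},{"claw":0,"dx":-0.001,"dy":0.001,"dz":0.022,"twist":-0.0}]
[{"claw":0,"dx":0.0,"dy":0.0,"dz":0.008,"twist":-0.0},{"claw":0,"dx":0.0,"dy":0.0,"dz":0.007,"twist":-0.0},{"claw":0,"dx":0.0,"dy":0.0,"dz":0.008,"twist":-0.0},{"claw":0,"dx":0.0,"dy":0.0,"dz":0.007,"twist":-0.0},{"claw":0,"dx":0.0,"dy":0.0,"dz":0.008,"twist":-0.0}]
end [ 603.65175877 -220.75374845  191.99422631] 77.98735975149228
```

>>> {"fn": "apply_moves", "kwargs": {"increments": [{"claw": 0,"dx": 0,"dy": 0,"dz": 0.022,"twist": 0},{"claw": 0,"dx": 0,"dy": 0,"dz": 0.022,"twist": 0},{"claw": 0,"dx": 0,"dy": 0,"dz": 0.022,"twist": 0},{"claw": 0,"dx": 0,"dy": 0,"dz": 0.022,"twist": 0},{"claw": 0,"dx": 0,"dy": 0.001,"dz": 0.022,"twist": 0}]}}

```text
clock: 31.12
tcp_pos: [604.0, -219.2, 230.0]
ee_rot: [180.0, -0.0, 78.0]
contact_force: [0.6, 0.1, -0.7]
finger_gap: 10.0
```

>>> {"fn": "apply_moves", "kwargs": {"increments": [{"claw": 0,"dx": 0,"dy": 0,"dz": 0.014,"twist": 0},{"claw": 0,"dx": 0,"dy": 0,"dz": 0.013,"twist": 0},{"claw": 0,"dx": 0,"dy": 0,"dz": 0.008,"twist": 0},{"claw": 0,"dx": 0,"dy": 0,"dz": 0.003,"twist": 0},{"claw": 0,"dx": 0,"dy": 0,"dz": 0,"twist": 0}]}}

```text
clock: 31.75
tcp_pos: [604.2, -220.7, 192.5]
ee_rot: [180.0, 0.0, 77.9]
contact_force: [-0.3, -0.0, -1.2]
finger_gap: 10.1
```

```bash
python3 - <<'E'
from h import *
s=read_state();print(s["clock"],s["tcp_pos"],s["contact_force"],s["finger_gap"])
w=grab_frame("wrist");sc=grab_frame("scene")
c=proj(sc,[605,-218,100]);x,y=int(c[0])-60,int(c[1])-60
a=cv2.resize(sc["image"][y:y+120,x:x+120],(480,480),interpolation=3)
cv2.imwrite("pics/c12.png",np.hstack([a,w["image"][:480,160:480]]))
E
```

```text
31.75 [ 604.23661869 -220.68453996  192.47038235] [-0.34919225 -0.00495121 -1.17849091] 10.104327529502712
```

View pics/c12.png

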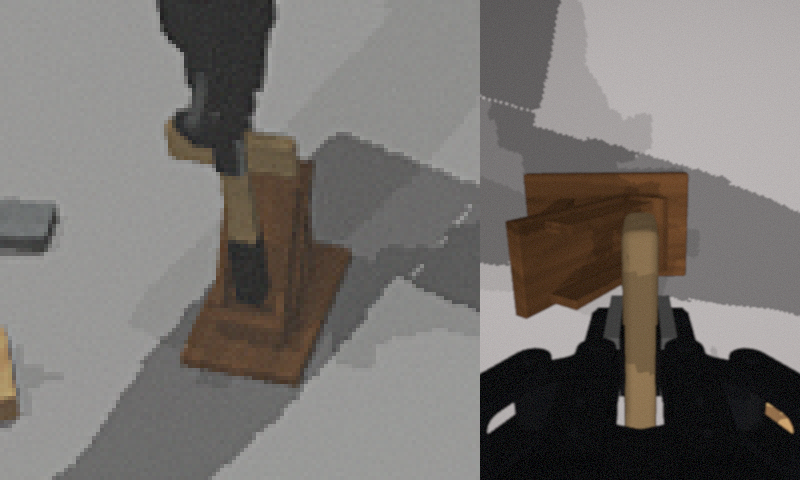

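>>> {"fn": "apply_moves", "kwargs": {"increments": [{"claw": 0,"dx": 0,"dy": 0,"dz": 0.002,"twist": 0},{"claw": 0,"dx": 0,"dy": 0,"dz": 0.002,"twist": 0},{"claw": 0,"dx": 0,"dy": 0,"dz": 0.001,"twist": 0},{"claw": 0,"dx": 0,"dy": 0,"dz": 0.001,"twist": 0},{"claw": 0,"dx": 0,"dy": 0,"dz": 0,"twist": 0}]}}

```text
clock: 32.48
tcp_pos: [604.1, -220.5, 186.5]
ee_rot: [180.0, -0.0, 78.0]
contact_force: [-0.3, -0.3, 1.1]
finger_gap: 10.2
```

>>> {"fn": "apply_moves", "kwargs": {"increments": [{"claw": 0,"dx": 0,"dy": 0,"dz": 0.001,"twist": 0},{"claw": 0,"dx": 0,"dy": 0,"dz": 0.001,"twist": 0},{"claw": 0,"dx": 0,"dy": 0,"dz": 0,"twist": 0},{"claw": 0,"dx": 0,"dy": 0,"dz": 0,"twist": 0},{"claw": 0,"dx": 0,"dy": 0,"dz": 0,"twist": 0}]}}

```text
clock: 33.1
tcp_pos: [604.5, -220.6, 186.1]
ee_rot: [179.9, 0.0, 78.0]
contact_force: [-2.2, 1.3, 8.3]
finger_gap: 10.4
```

>>> {"fn": "apply_moves", "kwargs": {"increments": [{"claw": 16,"dx": 0,"dy": 0,"dz": 0,"twist": 0},{"claw": 18,"dx": 0,"dy": 0,"dz": 0,"twist": 0},{"claw": 20,"dx": 0,"dy": -0.003,"dz": 0,"twist": 0},{"claw": 22,"dx": 0,"dy": -0.004,"dz": 0,"twist": 0},{"claw": 24,"dx": 0,"dy": -0.004,"dz": 0,"twist": 0}], "grip_force": 20}}

```text
clock: 33.72
tcp_pos: [593.0, -218.2, 184.1]
ee_rot: [-180.0, -0.0, 78.0]
contact_force: [0.0, 0.7, 0.4]
finger_gap: 20.2
```

>>> {"fn": "apply_moves", "kwargs": {"increments": [{"claw": 25,"dx": 0,"dy": -0.004,"dz": 0,"twist": 0},{"claw": 26,"dx": 0,"dy": -0.004,"dz": 0,"twist": 0},{"claw": 28,"dx": 0,"dy": -0.004,"dz": 0.001,"twist": 0},{"claw": 29,"dx": 0,"dy": -0.004,"dz": 0.001,"twist": 0},{"claw": 30,"dx": 0,"dy": -0.004,"dz": 0.001,"twist": 0}]}}

```text
clock: 34.35
tcp_pos: [573.5, -214.0, 181.2]
ee_rot: [-180.0, -0.0, 78.0]
contact_force: [-0.7, 0.1, -0.5]
finger_gap: 25.9
```

```bash
python3 - <<'E'
from h import *
w=grab_frame("wrist");sc=grab_frame("scene");s=read_state();print(s["tcp_pos"],s["contact_force"],s["finger_gap"])
for n in["stirrer_foot","stirrer_grip"]:
    o=[]
    for p in(w,sc):
        a=spot_point(p,n)[:1];print(n,a)
        if a:o.append((p,a[0]["position"]))
    if len(o)>1: print(tri(o))
E
```

```text
[ 573.32075644 -213.90332681  181.15634378] [-0.02159253 -0.27275831 -0.03533252] 25.442777954697632
stirrer_foot [{'position': [358.1, 233.8], 'score': 0.82}]
stirrer_foot [{'position': [254.4, 255.6], 'score': 0.81}]
(array([ 602.81926195, -220.37196893,   29.05570504]), [np.float64(1.5417640480740917), np.float64(1.5417640480741057)])
stirrer_grip [{'position': [312.0, 328.1], 'score': 0.72}]
stirrer_grip [{'position': [256.2, 212.6], 'score': 0.93}]
(array([ 571.55488297, -211.0787856 ,  173.21441007]), [np.float64(2.698918612273218), np.float64(2.6989186122732045)])
```

>>> {"fn": "apply_moves", "kwargs": {"increments": [{"claw": 32,"dx": 0,"dy": -0.004,"dz": 0.001,"twist": 0},{"claw": 33,"dx": 0,"dy": -0.004,"dz": 0.001,"twist": 0},{"claw": 34,"dx": 0,"dy": -0.004,"dz": 0.001,"twist": 0},{"claw": 35,"dx": 0,"dy": -0.004,"dz": 0.001,"twist": 0},{"claw": 36,"dx": 0,"dy": -0.004,"dz": 0.001,"twist": 0}]}}

```text
clock: 35.28
tcp_pos: [554.0, -209.8, 176.2]
ee_rot: [180.0, -0.0, 78.0]
contact_force: [-0.5, 0.3, -0.2]
finger_gap: 30.7
```

>>> {"fn": "apply_moves", "kwargs": {"increments": [{"claw": 36,"dx": 0,"dy": -0.004,"dz": 0.001,"twist": 0},{"claw": 37,"dx": 0,"dy": -0.004,"dz": 0.001,"twist": 0},{"claw": 38,"dx": 0,"dy": -0.004,"dz": 0.001,"twist": 0},{"claw": 38,"dx": 0,"dy": -0.004,"dz": 0.001,"twist": 0},{"claw": 39,"dx": 0,"dy": -0.004,"dz": 0.001,"twist": 0}]}}

```text
clock: 35.9
tcp_pos: [534.4, -205.7, 171.2]
ee_rot: [-180.0, -0.0, 78.0]
contact_force: [-0.5, 0.1, 0.3]
finger_gap: 33.0
```

>>> {"fn": "apply_moves", "kwargs": {"increments": [{"claw": 39,"dx": 0,"dy": -0.002,"dz": 0,"twist": 0},{"claw": 39,"dx": 0,"dy": -0.002,"dz": 0,"twist": 0},{"claw": 40,"dx": 0,"dy": 0,"dz": 0,"twist": 0},{"claw": 40,"dx": 0,"dy": 0,"dz": 0,"twist": 0},{"claw": 40,"dx": 0,"dy": 0,"dz": 0,"twist": 0}]}}

```text
clock: 36.52
tcp_pos: [530.9, -204.9, 171.3]
ee_rot: [180.0, -0.0, 78.0]
contact_force: [0.1, 0.2, 0.1]
finger_gap: 34.5
```

```bash
cat > st.py <<'E'
from h import *
w=grab_frame("wrist");sc=grab_frame("scene");t=grab_frame("top");s=read_state();print(s["clock"],s["tcp_pos"],s["contact_force"],s["finger_gap"])
for n in["stirrer_foot","stirrer_grip"]:
    o=[]
    for p in(w,t,sc):
        a=spot_point(p,n)[:1]
        if a:o.append((p,a[0]["position"]));print(n,p["shot"],a[0],onz(p,a[0]["position"],157 if "grip" in n else 34).round(1))
    if len(o)>1: print(tri(o))
print("beads",beads(t))
cv2.imwrite("pics/end_w.png",w["image"])
E
python3 st.py
```

```text
36.675 [ 530.86111205 -204.92991073  171.24954434] [ 0.45891105 -0.08798578 -0.0106885 ] 34.10568428708442
stirrer_foot 38 {'position': [423.9, 238.7], 'score': 0.98} [ 605.9 -219.3   34. ]
stirrer_foot 39 {'position': [255.5, 254.5], 'score': 0.84} [ 602.5 -218.3   34. ]
(array([ 605.19305212, -218.03679834,   37.05054609]), [np.float64(0.30538547339690664), np.float64(0.3053854733968398)])
stirrer_grip 38 {'position': [314.3, 317.6], 'score': 0.72} [ 529.1 -203.8  157. ]
stirrer_grip 39 {'position': [259.8, 209.1], 'score': 0.83} [ 541.5 -203.5  157. ]
(array([ 528.32252559, -207.35895849,  145.98549014]), [np.float64(1.737527371972016), np.float64(1.737527371972082)])
beads [(array([534., 282.]), np.int32(410)), (array([534., 146.]), np.int32(117)), (array([493., 154.]), np.int32(119)), (array([469., 261.]), np.int32(127))]
```

>>> {"fn": "apply_moves", "kwargs": {"increments": [{"claw": 40,"dx": 0,"dy": -0.003,"dz": 0,"twist": 0},{"claw": 40,"dx": 0,"dy": 0,"dz": 0,"twist": 0},{"claw": 50,"dx": 0,"dy": 0.003,"dz": 0,"twist": 0},{"claw": 60,"dx": 0,"dy": 0,"dz": 0,"twist": 0},{"claw": 62,"dx": 0,"dy": 0,"dz": -0.01,"twist": 0}]}}

```text
clock: 37.6
tcp_pos: [530.3, -204.6, 180.8]
ee_rot: [-179.9, -0.0, 78.0]
contact_force: [0.6, -0.5, -0.0]
finger_gap: 52.9
```

>>> {"fn": "apply_moves", "kwargs": {"increments": [{"claw": 62,"dx": 0,"dy": 0,"dz": -0.02,"twist": 0},{"claw": 62,"dx": 0,"dy": 0,"dz": -0.03,"twist": 0},{"claw": 62,"dx": 0,"dy": 0,"dz": -0.04,"twist": 0},{"claw": 62,"dx": 0,"dy": 0,"dz": -0.04,"twist": 0},{"claw": 62,"dx": 0,"dy": 0,"dz": -0.01,"twist": 0}]}}

```text
clock: 38.22
tcp_pos: [531.8, -205.5, 325.1]
ee_rot: [179.7, 0.1, 78.0]
contact_force: [0.1, -0.4, -1.7]
finger_gap: 53.0
```

```bash
python3 st.py; python3 - <<'E'
from h import *
# compare wrist bar mask with the predicted lying bar
w=grab_frame("wrist");r=regions_of(w,"stirrer")
g=np.array([530,-204.5,157]);e=np.array([np.cos(np.radians(-12)),np.sin(np.radians(-12)),0]);f=np.array([-e[1],e[0],0]);u=-.53*e+np.array([0,0,.848]);n=.848*e+np.array([0,0,.53])
q=np.array([proj(w,g+15*a*u+6*b*n+46*c*f) for a in(-1,1) for b in(-1,1) for c in(-1,1)]+[proj(w,g-145*u+10*n+10*c*f) for c in(-1,1)])
print(r[0]["box"],r[0]["score"],"pred",q.min(0),np.ptp(q,axis=0))
E
```

```text
38.375 [ 530.88839962 -204.96846438  321.35266879] [ 0.26919251 -0.03238349 -0.01655739] 52.94124115235408
stirrer_foot 41 {'position': [385.9, 203.4], 'score': 0.7} [ 606.9 -220.5   34. ]
stirrer_foot 43 {'position': [397.1, 233.8], 'score': 0.67} [ 603.6 -214.8   34. ]
stirrer_foot 42 {'position': [255.3, 254.8], 'score': 0.66} [ 603.7 -218.8   34. ]
(array([ 605.06299426, -217.74494849,   35.39254251]), [np.float64(2.82955748085375), np.float64(3.469408421487325), np.float64(0.7259754257158583)])
stirrer_grip 41 {'position': [318.6, 229.1], 'score': 0.91} [ 532.3 -204.5  157. ]
stirrer_grip 43 {'position': [403.3, 258.4], 'score': 0.86} [ 526.9 -202.6  157. ]
stirrer_grip 42 {'position': [261.4, 210.1], 'score': 0.56} [ 545.5 -198.5  157. ]
(array([ 529.94132243, -204.82175161,  142.98972821]), [np.float64(3.3750644805082914), np.float64(1.6869550928055763), np.float64(3.479225993938822)])
beads [(array([534., 282.]), np.int32(414)), (array([534., 146.]), np.int32(120)), (array([493., 154.]), np.int32(118)), (array([469., 261.]), np.int32(126))]
[303.6, 172.1, 93.5, 118.5] 0.78 pred [301.49568293 171.76776355] [ 96.08852154 121.7000888 ]
```

```bash
python3 -c "
from rig import *
print(sign_off())"
```

```text
the job is handed in; nothing more can be done
None
```

I took the stirrer from its rest, stirred the beads, laid it back foot on the ledge and let go. I handed the job in at about 38.6 s of the 72 s allowed. No verdict came back.

- **Stirring:** The foot made just under two turns near the bowl wall, first at about 57 mm radius and then at about 65 mm. A last turn in the middle touched no beads.
- **Beads:** All six are in the bowl in the last picture. Three show as one merged patch whose area fits three beads. I followed them by their order round the wall and estimate that each ended at least 90° from where it started. They look alike, so that rests on the order not changing.
- **Stirrer slipped:** At 60 N the stirrer pivoted about 8° in the jaws while stirring. I pressed the foot against the bowl wall to straighten it, and the cameras then put the foot within a few millimetres of upright.
- **Return:** After letting go, the foot measured about (605, -218, 35) mm, against about (604, -218, 34) mm at the start. The stirrer's outline from the wrist camera matched the original lean within a few pixels.
- **Check that disagreed:** The triangulated grip height came out at 143 mm instead of 157 mm. The cameras were too far apart on that point, while the outline and grip position agreed.
- **Forces and contact:** The highest contact force I saw at the end of a move was about 10 N. The gripper was above and clear of everything at hand-in. I did not measure the other things on the bench again, but nothing moved near them.

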